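# Add a relay to a full DIN rail

### The job

Fit the dark relay with the blue top into the row on the rail, between the low terminal blocks and the first tall light-grey module: slide the tall modules along the rail to open a gap, then press the relay straight down until it clicks home on the rail. Then close the row up again from the end bracket, with a firm push of about 20 N once everything is tight, so that the side contacts meet. Force nothing beyond that, and leave the things lying around alone.

Things in the scene. Friction and masses are not known exactly. Their poses are not given: they have to be found in the camera images.
- panel: Grey metal mounting plate lying fixed on the bench, 190 x 360 x 4 mm (x by y). Origin: centre of its underside; y runs along the rail, leftward at yaw 0 ('right' = -y). Carries a 300 mm long, 35 mm wide steel DIN rail with the row on it; along its far edge (x +47 to +77 mm) a grey wiring duct up to 36 mm high. All heights in these texts are above the plate's underside.
- rail_mid (a point): Middle of the rail on its top face: panel x = -20 mm, y = 0, 19 mm high; axes as the panel's. The row from left to right: black screwed end clamp (10 mm wide), five low terminal blocks (3 grey, blue, green; 12 mm wide each, 62 mm high, not movable), three tall light-grey modules, black end bracket, then 27 mm of free rail and a low black rail stop (8 mm wide, 30 mm high).
- row_about (a point): Point fixed to the panel (x -20, y +18 mm, 62 mm high) roughly where the terminal blocks end and the first tall module begins, at the blocks' top. The row was screwed down up to 12 mm left or right of this and nobody measured where: find the boundary by sight or touch (the first tall module's left face stands 28 mm proud of the blocks' tops).
- relay: Relay to be fitted, loose, standing upright: dark-grey body 76 mm deep (x), 22 mm wide (y), 50 mm high; blue top 56 mm deep, 22 mm wide, up to 99 mm; about 0.14 kg. Origin: centre of its underside. Fit it with its x along the panel's x. A channel underneath goes over the rail; sprung feet front and back centre it and snap under the rail's flanges.
- relay_seat (a point): Point on the relay's middle axis, 12 mm above its underside: level with point rail_mid, and over the rail's middle line, when the relay is fully home. The feet resist over the last 7 mm with about 6 to 13 N, snap in, and the relay then bottoms hard on the rail.
- module_1 (a joint): How far the first tall module has slid right, m: 0 = touching the terminal blocks, 0.022 = gap as wide as the relay, 0.027 = all against the rail stop. Tall modules are 22 mm wide, 76 mm deep up to 58 mm high, then a 40 mm deep nose up to 90 mm high, all centred on the rail. Each slides with 1.3 N of friction; they push one another and the bracket (all together about 8 N).
- bracket (a joint): The same for the end bracket to the right of module 3 (black, 10 mm wide, 34 mm deep at its upper part, 62 mm high). It slides with 4 N of friction and starts 0 to 3 mm off module 3. With the relay in and the row tight again it reads 0.022, as do the modules.
- screwdriver: Bystander: yellow screwdriver, 156 mm long, lying.
- black_plug: Bystander: black test plug, 55 mm long, lying.
- tape: Bystander: amber tape roll, 66 mm across, 19 mm high.
There are look-alikes about, which are no part of the job. What is meant by the relay is not pink or red, and is the smaller of those in its own colour.

How it is judged:
On the way, in this order (a step that is already met when the one before it is completed fails the run):
1. the tall modules are pushed along the rail far enough to let the relay in (value of joint module_1 above 0.022 m), for 0.1 s.
2. the relay has clicked home on the rail (z of relay_seat in the frame of rail_mid between -0.002 and 0.0015 m and angle between relay's own z axis and vertical below 0.06 rad and horizontal distance between relay_seat and rail_mid below 0.05 m), for 0.2 s.
3. with the relay home, the fingers push the closed-up row with 15 N or more (z of relay_seat in the frame of rail_mid between -0.002 and 0.0015 m and value of joint bracket below 0.0235 m and contact force between the fingers and panel above 15 N), for 0.1 s.
At the end, for the whole second after the job is handed in: The relay sits upright, fully down on the rail (within 1.5 mm) between terminal blocks and first tall module; modules and end bracket are pushed up to it, no more than 1.5 mm of play left in the row; nothing moves (z of relay_seat in the frame of rail_mid between -0.002 and 0.0015 m and x of relay_seat in the frame of rail_mid between -0.004 and 0.004 m and y of relay_seat in the frame of rail_mid between -0.012 and 0.025 m and angle between relay's own z axis and vertical below 0.06 rad and value of joint module_1 above 0.0205 m and value of joint bracket below 0.0235 m and linear speed of relay below 0.01 m/s); the robot touches nothing.
It fails at once if the robot pushes anything on the panel with more than 30 N (contact force between any of the fingers, the arm and panel above 30 N).
It fails at once if the relay is pressed on the rail or against the row with more than 45 N (contact force between relay and panel above 45 N).
It fails at once if a bystander is moved by more than 20 mm (distance of any of screwdriver, black_plug, tape from where it was at the start of the episode above 0.02 m).
It also fails if it takes over 72 s, if anything falls off the work surface, if the arm or the gripper's body presses on something with over 40 N, if the wrist force passes 120 N, or if a joint passes its speed limit or range.

### The arm

A 6-joint arm with a two-finger parallel gripper is mounted at the origin on a cart in front of the work surface, level with it; the furniture and walls round the work are solid. World frame = base frame: x ahead of the robot, y to its left, z up, the work surface at z = 0. Lengths are in m, angles in rad, forces in N, time in s.
With the tool pointing down it reaches from about 0.425 to 0.95 m from the base axis. Payload 3.5 kg.
Tool frame: the origin (TCP) lies on the centre line of the jaws, within the pads' length; the fingertips stand tip_extent ahead of it and the grasp point (between the pads) lies 2 mm behind it (tip_extent is the distance from the TCP to the fingertips, in m); z points along the fingers, y is the direction in which the jaws open and shut (so a half turn about z gives the same grasp; the last joint's range is limited). The gripper opens to 85 mm and grips with 20 to 120 N. Pads are 22 mm wide; open, the fingers measure 114 mm over their backs; the gripper's body (76 mm by 85 mm) begins 54 mm behind the grasp point. The pads swing forward as they close: fully open they stand 13 mm farther back than shut.
Start: joints at [-1.475, 0.286, 1.577, -0, 1.279, -0.15], TCP at [0.164, -0.655, 0.248] pointing down, gripper open.
Joint ranges: [-2.77, 2.77], [-0.9, 2.22], [0.21, 2.48], [-1.53, 4.67], [0.24, 2.81], [-2.84, 2.84]. Speed limits (rad/s): [2.79, 2.79, 3.14, 3.14, 3.14, 3.14].

### API

Orientations are given as a unit quaternion [x, y, z, w].
In Python, from plant import * gives the robot as it stands.
- The arm moves only by the shell command python3 -m crank 'ROWS' [FORCE]. ROWS is JSON, a list of rows, each a list of 7 numbers: the gripper's target within -1 to 1 (shut at 1, half-way at 0, fully open at -1), then the shift along the tool's x, y, z in cm, then the turn, a rotation vector about the tool's x, y, z in degrees. In form: [[fingers, tx, ty, tz, wx, wy, wz], ...]. A call has 1 to 5 rows; each row shifts and turns the commanded pose from where the row before left it, along the tool's axes as they then stand; what a row does not reach is not made up. A row lasts 1/10 s, in which the tool goes at most 50 mm and 8.59 degrees, less where a joint would pass 70% of its speed; a pose out of reach is approached as far as the arm can. A call is refused whole if a number of a shift passes 5 or a number of a turn 8.59, either way. A call with a gripper value outside its range is refused whole. The fingers move at their own pace and stop on an object; FORCE is the grip in N (left out, the last holds). Time passes only in rows, so rows that do not move let the fingers close. It gives the time, the measured TCP pose, the force and the opening at its end, in the units of the state.
- get_state(): the state, without advancing time (a new reading comes with each control period).
- read_camera(name): name is "scene" or "top" or "wrist"; returns a dict with "color" (480x640x3 uint8, red, green, blue), "vfov" (degrees; the focal length in pixels is half the picture's height over the tangent of half this angle, whatever the lens; pixels are square), "cx", "cy" (the principal point, pixels), "cam_to_world" (4x4, takes a point from camera to world coordinates). Camera axes: x right, y up, looking along -z (the intrinsics and any distortion apply to the point x, -y, -z); pixel columns grow to the right and rows downward; lengths in m; the calibration is good to about 2 mm. The wrist camera is an equidistant fisheye: a pixel r from the principal point sees the ray r / f radians off the axis. A picture is of the moment at which its call begins. There is no depth.
- sign_off(): hands the job in, once; it reports no verdict.
Trained networks look in the newest picture that a camera, given by its name, has taken for a name from the list of things; names that differ only in an ending like _2 or _b are one class to them, and where a whole thing is asked for, a point or a joint stands for the part that bears it (a point fixed in the world has none). Each returns a list of dicts, best first, with "p" (0 to 1); they miss things now and then, are a little off and sometimes report something else, mostly with a low value. They report only what shows in the picture. A call takes as long as a camera call. They do not tell look-alikes from the thing itself.
- trace(thing, camera): "pixels" (480x640 bool, what is visible of it) and "location" ([column, row] in pixels, amid what is visible of it).
- place_of(thing, camera): "location" ([column, row] in pixels: a listed point, or the origin of a listed thing).
The state is a dict: "time": time; "qpos": joint angles; "dq": joint speeds; "joint_efforts": joint torques, N m; "eef_pos": TCP position; "tcp_rot": TCP orientation; "contact_force": force on the tool from outside, world axes, zero at the start; "wrist_torque": the same for the moment, N m; "opening": opening from 0.0 (shut) to 1.0 (fully open).
Only numpy, scipy, OpenCV 4.12 (cv2) and the standard library are available. Lean on these libraries where they do the work, as an engineer would, in place of code of your own. Each camera call takes 0.05 s, during which the arm holds its last target.

## Working session

There is one attempt and no reset: what is moved stays moved. The work goes in short steps, Python scripts to look and compute and a shell command to move; the robot and the scene stay as the last step left them, time stands still between calls to the robot, and variables do not carry over. Pictures are saved under pics/ and viewed, and the job is handed in when it is done.

```bash
mkdir -p pics; ls
python3 - <<'E'
from plant import *
import cv2
s=get_state();print(s)
for c in ["scene","top","wrist"]:
    r=read_camera(c); cv2.imwrite(f"pics/a_{c}.png",r["color"][:,:,::-1]); print(c,r["vfov"],r["cx"],r["cy"],r["cam_to_world"])
E
```

```text
pics
{'time': 0.0, 'qpos': array([-1.47501448e+00,  2.87190191e-01,  1.57815271e+00,  1.86016748e-05,
        1.27858480e+00, -1.50005027e-01]), 'dq': array([ 0.00014761,  0.00271029,  0.00025111,  0.00066309, -0.0002276 ,
       -0.00039395]), 'joint_efforts': array([ 1.19680622e-03, -4.05983198e+01, -2.92626733e+01, -9.68571408e-05,
        5.85433198e-03, -4.80337157e-07]), 'eef_pos': array([ 0.16421189, -0.65409911,  0.24694392]), 'tcp_rot': array([ 9.92457754e-01,  1.22581580e-01,  4.05496210e-05, -1.16685019e-03]), 'contact_force': array([ 1.2095309 , -0.30571325, -0.26471251]), 'wrist_torque': array([0.00181026, 0.0267308 , 0.01585226]), 'opening': 0.998038303479206}
scene 45.91930334572882 318.81351925304585 236.8206598485497 [[ 0.85478438 -0.39333231  0.33857547  1.09964934]
 [ 0.51897503  0.65150438 -0.55335971 -1.12750948]
 [-0.00292915  0.64871545  0.76102542  1.52096652]
 [ 0.          0.          0.          1.        ]]
top 43.04192898267637 318.0233219717294 235.42391457977803 [[-1.89176400e-02  9.96020954e-01 -8.70883632e-02  3.40974870e-01]
 [-9.99817227e-01 -1.90864021e-02 -1.10547615e-03 -9.31575314e-02]
 [-2.76328093e-03  8.70515328e-02  9.96199977e-01  1.60821849e+00]
 [ 0.00000000e+00  0.00000000e+00  0.00000000e+00  1.00000000e+00]]
wrist 65.70646984690485 320.45853898389163 236.29940081300788 [[ 0.24335097  0.91812295  0.31277876  0.24414643]
 [-0.9699321   0.2315025   0.07508873 -0.63409279]
 [-0.00346838 -0.32164708  0.94685328  0.37268118]
 [ 0.          0.          0.          1.        ]]
```

View pics/a_scene.png

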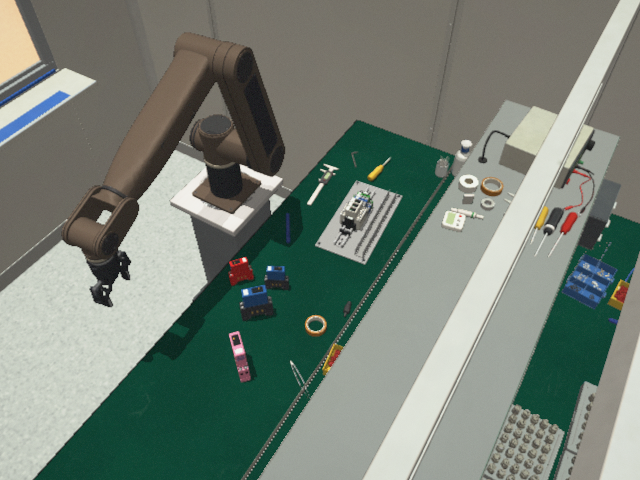

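View pics/a_top.png

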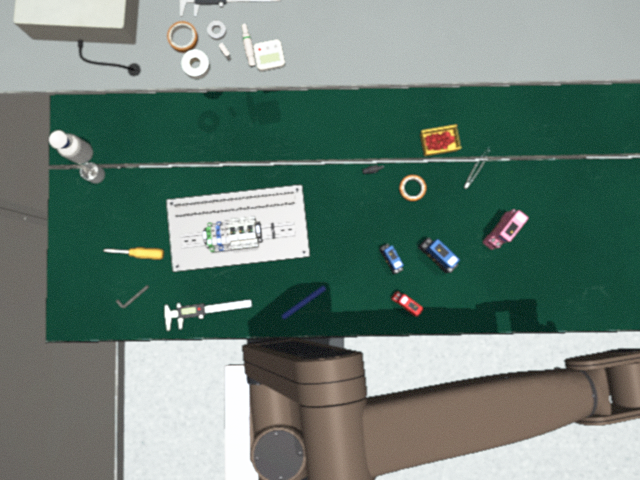

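View pics/a_wrist.png

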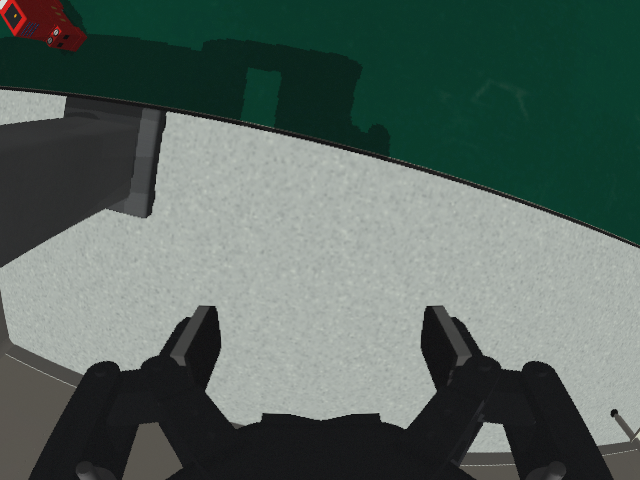

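The small blue relay is near top-view pixel (392,257), and the panel with its row is at about (238,230). There is also a larger blue one, a pink one and a red one, and those aren't the target. Next I'll measure.

```bash
cat > h.py <<'E'
from plant import *
import plant, numpy as np, cv2
from scipy.spatial.transform import Rotation as R
def cam(n,save=None):
    r=read_camera(n); r["name"]=n
    if save: cv2.imwrite("pics/"+save+".png",r["color"][:,:,::-1])
    return r
def f(r): return 240/np.tan(np.radians(r["vfov"])/2)
def ray(r,uv):
    u=(uv[0]-r["cx"]);v=(uv[1]-r["cy"]);F=f(r)
    if r["name"]=="wrist":
        rr=np.hypot(u,v);t=rr/F;d=np.array([np.sin(t)*u/rr,-np.sin(t)*v/rr,-np.cos(t)])
    else: d=np.array([u/F,-v/F,-1.])
    M=r["cam_to_world"];return M[:3,3],M[:3,:3]@d
def unp(r,uv,z):
    o,d=ray(r,uv);return o+d*(z-o[2])/d[2]
def proj(r,p):
    M=r["cam_to_world"];c=M[:3,:3].T@(np.asarray(p)-M[:3,3]);F=f(r)
    x,y,z=c[0],-c[1],-c[2]
    if r["name"]=="wrist":
        q=np.hypot(x,y);t=np.arctan2(q,z);return np.array([r["cx"]+F*t*x/q,r["cy"]+F*t*y/q])
    return np.array([r["cx"]+F*x/z,r["cy"]+F*y/z])
E
python3 - <<'E'
from h import *
print([n for n in dir(plant) if n[0]!='_'], getattr(plant,'tip_extent',None))
t=cam("top");s=cam("scene")
for th in ["relay","panel","screwdriver","black_plug","tape"]:
  for r in (t,s):
    for d in trace(th,r["name"]):
        m=d["pixels"].astype(np.uint8)
        print(th,r["name"],round(d["p"],2),d["location"],m.sum(),cv2.minAreaRect(cv2.findNonZero(m)),unp(r,d["location"],0.05 if th=="relay" else 0.0))
for th,z in [("relay",0),("relay_seat",0.012),("panel",0),("rail_mid",.019),("row_about",.062),("module_1",.05),("bracket",.03)]:
  for r in (t,s):
    for d in place_of(th,r["name"]): print(th,r["name"],round(d["p"],2),d["location"],unp(r,d["location"],z))
E
python3 - <<'E'
import cv2
a=cv2.imread('pics/a_top.png')
cv2.imwrite('pics/b1.png',cv2.resize(a[180:276,160:316],None,fx=5,fy=5,interpolation=cv2.INTER_CUBIC))
E
```

```text
['Unreachable', 'get_state', 'place_of', 'read_camera', 'sign_off', 'tip_extent', 'trace'] 0.017
relay top 0.87 [439.1, 255.9] 754 ((439.5809020996094, 253.8151397705078), (40.586204528808594, 20.241378784179688), 43.602821350097656) [ 0.41862328 -0.40046175  0.05      ]
relay top 0.85 [409.8, 303.7] 341 ((407.20947265625, 303.00677490234375), (31.968101501464844, 11.159772872924805), 35.53767776489258) [ 0.2983967  -0.32156809  0.05      ]
relay top 0.59 [501.4, 229.4] 840 ((505.5491027832031, 229.62220764160156), (20.58120346069336, 48.05547332763672), 38.36748504638672) [ 0.48370377 -0.56293037  0.05      ]
relay top 0.55 [393.4, 258.0] 346 ((391.7154235839844, 258.3769226074219), (29.644298553466797, 12.527506828308105), 60.2551155090332) [ 0.41547366 -0.28332228  0.05      ]
relay scene 0.91 [258.6, 301.2] 855 ((254.25001525878906, 301.25), (31.18246841430664, 32.163047790527344), 78.69007110595703) [ 0.42143616 -0.37978578  0.05      ]
relay scene 0.87 [274.9, 279.3] 429 ((276.5, 277.5), (21.0, 23.0), 90.0) [ 0.417557   -0.28379361  0.05      ]
relay scene 0.84 [240.8, 270.9] 4
[... 2494 characters left out ...]
3 -0.31065655  0.012     ]
relay_seat scene 0.66 [276.5, 285.0] [ 0.41732346 -0.2783414   0.012     ]
relay_seat scene 0.61 [254.0, 313.3] [ 0.41785816 -0.40522688  0.012     ]
panel top 0.63 [238.8, 229.9] [0.50031917 0.1186911  0.        ]
panel scene 0.71 [363.3, 220.0] [5.19277810e-01 1.29977723e-01 2.22044605e-16]
rail_mid top 0.64 [237.3, 232.2] [0.49245049 0.12016991 0.019     ]
row_about top 0.92 [228.4, 234.9] [0.48186887 0.13716098 0.062     ]
row_about scene 0.62 [359.1, 202.5] [0.49010425 0.14513281 0.062     ]Traceback (most recent call last):
  File "<stdin>", line 11, in <module>
ValueError: it knows: black_plug, panel, rail_mid, relay, relay_seat, row_about, screwdriver, tape
```

View pics/b1.png

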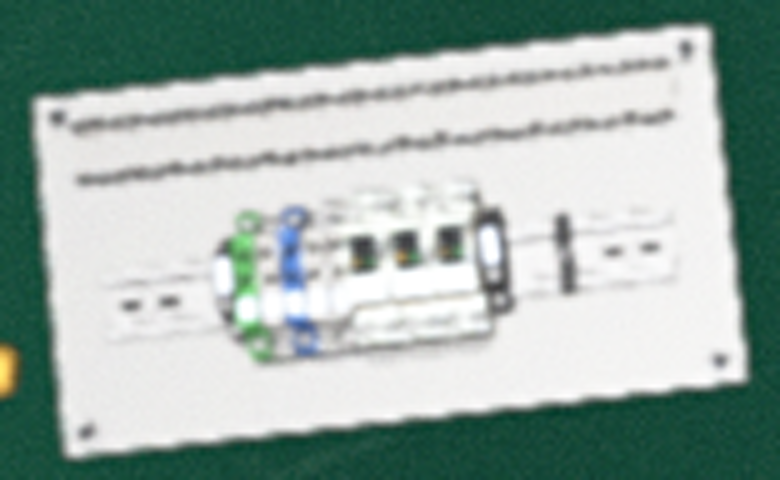

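```bash
cat >> h.py <<'E'
def toolR(yaw):
    c,s=np.cos(np.radians(yaw)),np.sin(np.radians(yaw))
    return np.array([[c,s,0],[s,-c,0],[0,0,-1.]])
def plan(pos,yaw,n,g=-1,level=True):
    """rows to reach world pos and tool-x yaw, straight, from the measured pose"""
    s=get_state();p=s["eef_pos"].copy();R0=R.from_quat(s["tcp_rot"])
    if yaw is None:
        x=R0.as_matrix()[:,0];yaw=np.degrees(np.arctan2(x[1],x[0]))
    rv=(R0.inv()*R.from_matrix(toolR(yaw))).as_rotvec()/n
    d=(np.asarray(pos)-p)/n
    Rc=R0
    for i in range(n):
        t=Rc.inv().apply(d)*100
        print("[%g,%.2f,%.2f,%.2f,%.2f,%.2f,%.2f]"%(g,*t,*np.degrees(rv)),end="," if (i+1)%5 else "\n")
        Rc=Rc*R.from_rotvec(rv)
    print()
def st():
    s=get_state();x=R.from_quat(s["tcp_rot"]).as_matrix()
    print("t",round(s["time"],2),"p",s["eef_pos"].round(4),"yaw",round(np.degrees(np.arctan2(x[1,0],x[0,0])),2),"tilt",np.degrees(x[:2,2]).round(2),"F",s["contact_force"].round(2),"T",s["wrist_torque"].round(2),"op",round(s["opening"],3),"q6",s["qpos"].round(2)[-1])
E
python3 - <<'E'
from h import *
plan([0.40,-0.33,0.27],65,9)
E
```

```text
[-1,3.42,-2.86,-0.24,-0.00,-0.00,-5.66],[-1,3.68,-2.51,-0.24,-0.00,-0.00,-5.66],[-1,3.91,-2.14,-0.24,-0.00,-0.00,-5.66],[-1,4.10,-1.74,-0.24,-0.00,-0.00,-5.66],[-1,4.26,-1.33,-0.24,-0.00,-0.00,-5.66]
[-1,4.37,-0.90,-0.24,-0.00,-0.00,-5.66],[-1,4.43,-0.47,-0.24,-0.00,-0.00,-5.66],[-1,4.46,-0.03,-0.24,-0.00,-0.00,-5.66],[-1,4.44,0.41,-0.24,-0.00,-0.00,-5.66],
```

```bash
python3 -m crank '[[-1,3.4,-2.9,-0.25,0,0,-5.7],[-1,3.7,-2.5,-0.25,0,0,-5.7],[-1,3.9,-2.1,-0.25,0,0,-5.7],[-1,4.1,-1.7,-0.25,0,0,-5.7],[-1,4.3,-1.3,-0.25,0,0,-5.7]]' && python3 -m crank '[[-1,4.4,-0.9,-0.25,0,0,-5.7],[-1,4.4,-0.5,-0.25,0,0,-5.7],[-1,4.5,0,-0.25,0,0,-5.7],[-1,4.4,0.4,-0.25,0,0,-5.7],[-1,0,0,0,0,0,0]]'
python3 - <<'E'
from h import *
st()
w=cam("wrist","w1")
for d in trace("relay","wrist"):
    m=d["pixels"].astype(np.uint8); print(round(d["p"],2),d["location"],m.sum(),cv2.boundingRect(m))
for th in("relay","relay_seat"):
  for d in place_of(th,"wrist"): print(th,round(d["p"],2),d["location"],unp(w,d["location"],0 if th=="relay" else .012))
print(proj(w,[.417,-.28,.099]))
E
```

```text
time: 1.75
eef_pos: [0.2963, -0.4731, 0.2611]
tcp_rot: [0.931, 0.365, 0.0, 0.0]
contact_force: [0.4, -0.4, 1.3]
opening: 1.004
time: 2.25
eef_pos: [0.4019, -0.326, 0.2716]
tcp_rot: [0.84, 0.543, 0.001, 0.0]
contact_force: [0.0, -0.4, 0.7]
opening: 1.001
t 2.25 p [ 0.4019 -0.326   0.2716] yaw 65.79 tilt [0.1  0.02] F [ 0.   -0.36  0.71] T [-0.04  0.06 -0.06] op 1.001 q6 -0.46
0.96 [375.2, 266.5] 6568 (335, 197, 79, 134)
0.95 [225.3, 234.5] 3012 (199, 187, 50, 93)
0.75 [316.4, 149.0] 2208 (283, 111, 65, 78)
0.71 [487.7, 340.6] 746 (417, 327, 91, 42)
relay 0.83 [312.5, 145.0] [ 0.4146429  -0.27601478  0.        ]
relay 0.72 [363.1, 239.2] [ 0.42315887 -0.39587813  0.        ]
relay 0.7 [234.4, 219.3] [ 0.2999136  -0.31432494  0.        ]
relay_seat 0.98 [310.3, 146.3] [ 0.41263324 -0.27552902  0.012     ]
relay_seat 0.73 [233.1, 222.9] [ 0.30069378 -0.31541127  0.012     ]
[314.79756353 158.12713873]
```

View pics/w1.png

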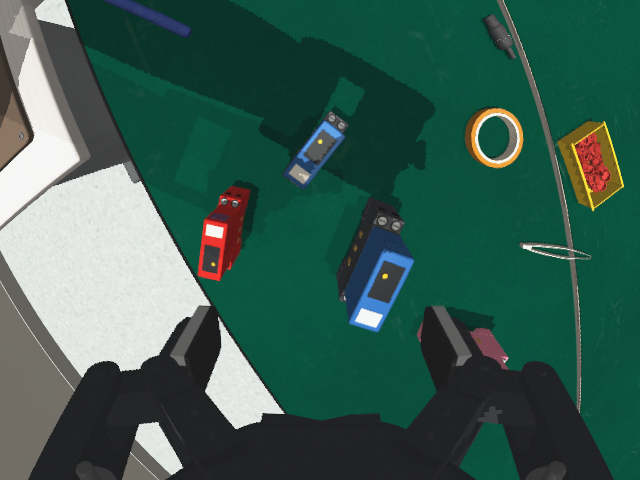

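Run:
```python
from h import *
plan([0.48,0.06,0.27],95,9)
```

```text
[-1,4.32,-1.00,0.01,-0.00,0.00,-3.30],[-1,4.37,-0.75,0.01,-0.00,0.00,-3.30],[-1,4.40,-0.49,0.01,-0.00,0.00,-3.30],[-1,4.42,-0.24,0.01,-0.00,0.00,-3.30],[-1,4.43,0.02,0.01,-0.00,0.00,-3.30]
[-1,4.42,0.27,0.01,-0.00,0.00,-3.30],[-1,4.40,0.52,0.01,-0.00,0.00,-3.30],[-1,4.36,0.78,0.01,-0.00,0.00,-3.30],[-1,4.31,1.03,0.01,-0.00,0.00,-3.30],
```

```bash
python3 -m crank '[[1,4.3,-1,0,0,0,-3.3],[1,4.4,-0.75,0,0,0,-3.3],[1,4.4,-0.5,0,0,0,-3.3],[1,4.4,-0.25,0,0,0,-3.3],[1,4.4,0,0,0,0,-3.3]]' 40 && python3 -m crank '[[1,4.4,0.3,0,0,0,-3.3],[1,4.4,0.5,0,0,0,-3.3],[1,4.4,0.8,0,0,0,-3.3],[1,4.3,1,0,0,0,-3.3],[1,0,0,0,0,0,0]]'
python3 - <<'E'
from h import *
st()
w=cam("wrist","w2")
np.save("w2.npy",w,allow_pickle=True)
for th in("panel","rail_mid","row_about"):
  for d in place_of(th,"wrist"): print(th,round(d["p"],2),d["location"],unp(w,d["location"],dict(panel=0,rail_mid=.019,row_about=.062)[th]))
for d in trace("panel","wrist"):
    m=d["pixels"].astype(np.uint8); print(d["p"],m.sum()); cv2.imwrite("pics/w2m.png",m*255)
E
```

```text
time: 2.95
eef_pos: [0.4435, -0.1129, 0.2708]
tcp_rot: [0.756, 0.655, -0.0, 0.0]
contact_force: [0.3, -0.3, -1.0]
opening: 0.145
time: 3.45
eef_pos: [0.4799, 0.0633, 0.2707]
tcp_rot: [0.674, 0.739, 0.0, -0.0]
contact_force: [-0.4, -0.7, -0.1]
opening: -0.003
t 3.45 p [0.4799 0.0633 0.2707] yaw 95.31 tilt [-0.    0.08] F [-0.39 -0.71 -0.07] T [-0.01  0.02  0.01] op -0.003 q6 -0.17
panel 0.78 [354.6, 141.3] [0.51033107 0.12192993 0.        ]
row_about 0.62 [337.3, 124.9] [0.48736447 0.1388154  0.062     ]
0.79 50908
```

View pics/w2.png

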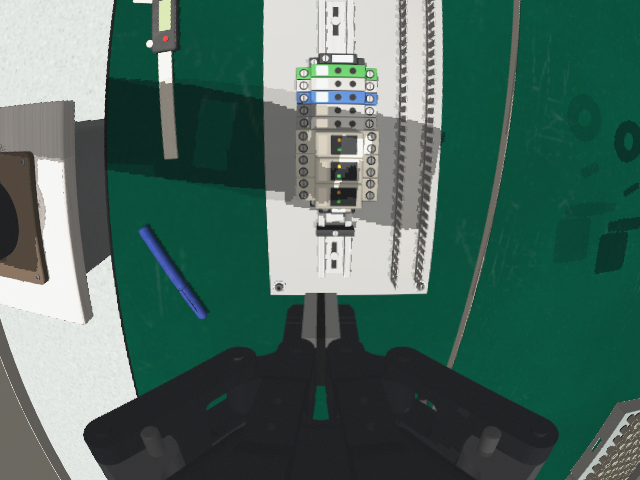

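Run:
```python
import cv2
a=cv2.imread('pics/w2.png')
cv2.imwrite('pics/w2z.png',cv2.resize(a[45:245,265:405],None,fx=4,fy=3,interpolation=cv2.INTER_CUBIC)[:600])
cv2.imwrite('pics/w2z.png',cv2.resize(a[100:245,280:400],None,fx=4,fy=4,interpolation=cv2.INTER_CUBIC))
from h import *
w=np.load("w2.npy",allow_pickle=True).item()
print(unp(w,(428,293),.004),unp(w,(272,294),.004),unp(w,(264,0),.004),unp(w,(443,40),.004))
for u in (336,338): print(unp(w,(u,5),.019),unp(w,(u-2,270),.019))
```

```text
[ 0.62157977 -0.04664081  0.004     ] [ 0.43312785 -0.06368955  0.004     ] [0.40124239 0.26772748 0.004     ] [0.59362719 0.24603907 0.004     ]
[0.47642327 0.26246547 0.019     ] [ 0.50212524 -0.0188375   0.019     ]
[0.47840464 0.2626882  0.019     ] [ 0.50433801 -0.01863819  0.019     ]
```

View pics/w2z.png

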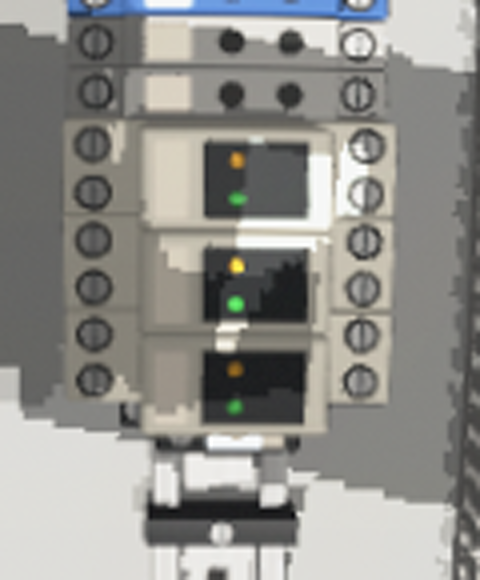

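Run:
```python
from h import *
w=np.load("w2.npy",allow_pickle=True).item()
yaw=np.radians(5.3);ex=np.array([np.cos(yaw),np.sin(yaw)]);ey=np.array([-np.sin(yaw),np.cos(yaw)])
P0=np.array([.5108,.1240])
def pp(q): d=q[:2]-P0; return np.array([d@ex,d@ey]).round(4)
for zu,zv,z in [(232,127,.09),(232,232,.09),(232,334,.09),(232,435,.09),(140,127,.09),(328,127,.09),(92,122,.058),(92,215,.058),(92,308,.058),(92,402,.058),(230,117,.062),(230,66,.062),(222,520,.062),(150,520,.062),(295,520,.062),(222,545,.062),(222,500,.062)]:
    q=unp(w,(280+zu/4,100+zv/4),z); print(zu,zv,z,q.round(4),pp(q))
for u,v in [(336,52),(336,225),(336,233),(336,236)]: print(v,pp(unp(w,(u,v),.062)),pp(unp(w,(u,v),.03)))
print(w["cam_to_world"][:3,3])
```

```text
232 127 0.09 [0.4872 0.1338 0.09  ] [-0.0226  0.012 ]
232 232 0.09 [0.4893 0.1121 0.09  ] [-0.0225 -0.0098]
232 334 0.09 [0.4915 0.0907 0.09  ] [-0.0222 -0.0314]
232 435 0.09 [0.4938 0.069  0.09  ] [-0.022  -0.0532]
140 127 0.09 [0.4685 0.1321 0.09  ] [-0.0414  0.0119]
328 127 0.09 [0.5067 0.136  0.09  ] [-0.003   0.0123]
92 122 0.058 [0.4573 0.1308 0.058 ] [-0.0526  0.0117]
92 215 0.058 [0.4591 0.1096 0.058 ] [-0.0528 -0.0096]
92 308 0.058 [0.4609 0.0881 0.058 ] [-0.053  -0.0312]
92 402 0.058 [0.4628 0.0658 0.058 ] [-0.0532 -0.0535]
230 117 0.062 [0.4879 0.1349 0.062 ] [-0.0218  0.013 ]
230 66 0.062 [0.4868 0.1464 0.062 ] [-0.0218  0.0245]
222 520 0.062 [0.4957 0.0411 0.062 ] [-0.0227 -0.0811]
150 520 0.062 [0.4788 0.0395 0.062 ] [-0.0397 -0.0811]
295 520 0.062 [0.513  0.0427 0.062 ] [-0.0054 -0.0811]
222 545 0.062 [0.4964 0.0349 0.062 ] [-0.0226 -0.0874]
222 500 0.062 [0.4952 0.046  0.062 ] [-0.0227 -0.0762]
52 [-0.0233  0.0831] [-0.022   0.0886]
225 [-0.0223 -0.0762] [-0.0208 -0.0859]
233 [-0.0222 -0.0841] [-0.0207 -0.0946]
236 [-0.0221 -0.0871] [-0.0207 -0.0979]
[0.47147986 0.14602264 0.39645748]
```

Run:
```python
from h import *
plan([0.4857,0.1520,0.16],95.3,4,g=1)
```

```text
[1,2.30,0.35,2.77,-0.01,0.00,-0.10],[1,2.30,0.36,2.77,-0.01,0.00,-0.10],[1,2.30,0.36,2.77,-0.01,0.00,-0.10],[1,2.30,0.37,2.77,-0.01,0.00,-0.10],
```

```bash
python3 -m crank '[[1,2.3,0.35,2.75,0,0,0],[1,2.3,0.35,2.75,0,0,0],[1,2.3,0.35,2.75,0,0,0],[1,2.3,0.35,2.75,0,0,0],[1,0,0,0,0,0,0]]'
python3 - <<'E'
from h import *
cam("wrist","w3");st()
E
```

```text
time: 4.2
eef_pos: [0.4825, 0.1533, 0.1565]
tcp_rot: [0.675, 0.738, -0.003, -0.003]
contact_force: [-0.2, -0.5, -0.6]
opening: 0.002
t 4.25 p [0.484  0.1526 0.1588] yaw 95.05 tilt [-0.28 -0.05] F [-0.49  0.2   0.56] T [-0.04  0.01 -0.04] op -0.002 q6 0.02
```

View pics/w3.png

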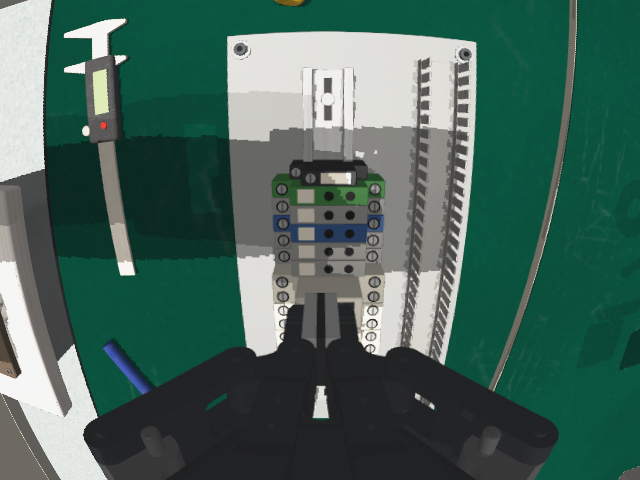

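```bash
python3 -m crank '[[1,0,0,2,0,0,0],[1,0,0,2,0,0,0],[1,0,0,1.5,0,0,0],[1,0,0,1,0,0,0],[1,0,0,0.3,0,0,0]]'; python3 -m crank '[[1,0,0,0,0,0,0],[1,0,0,0,0,0,0]]';python3 - <<'E'
from h import *
st();w=cam("wrist","w4");print(proj(w,[.4874,.1338,.09]))
s=cam("scene");cv2.imwrite("pics/s4.png",cv2.resize(s["color"][150:270,290:450,::-1],None,fx=5,fy=5,interpolation=cv2.INTER_CUBIC))
E
```

```text
time: 4.75
eef_pos: [0.4857, 0.1523, 0.0931]
tcp_rot: [0.676, 0.737, 0.0, 0.0]
contact_force: [-0.6, 0.6, -0.2]
opening: 0.0
time: 4.95
eef_pos: [0.4861, 0.1533, 0.094]
tcp_rot: [0.675, 0.738, 0.001, 0.001]
contact_force: [0.5, 0.5, 0.4]
opening: 0.001
t 4.95 p [0.4861 0.1533 0.094 ] yaw 95.05 tilt [0.12 0.01] F [0.52 0.48 0.44] T [ 0.03 -0.01  0.  ] op 0.001 q6 0.02
[320.89974087 363.97935266]
```

View pics/w4.png

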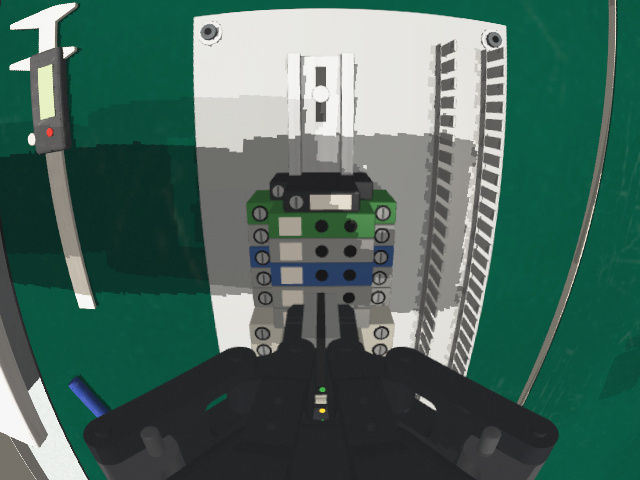

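View pics/s4.png

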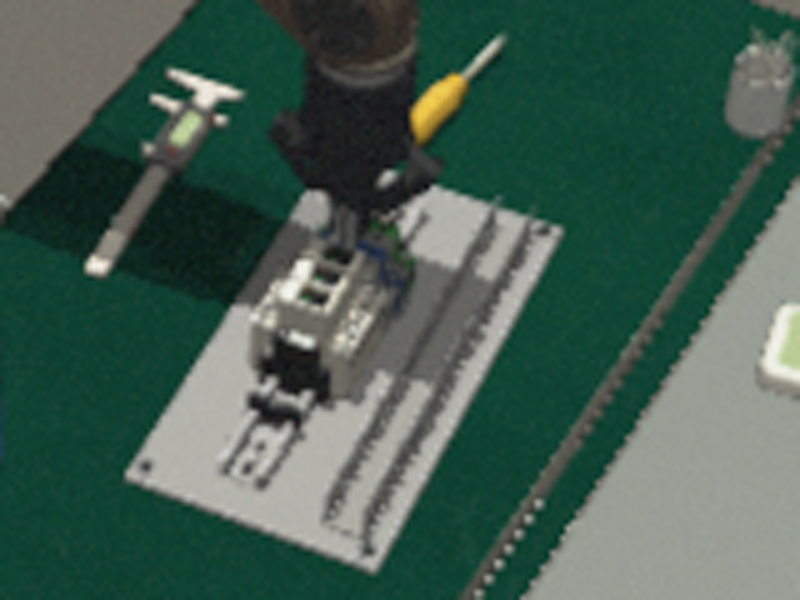

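```bash
python3 -m crank '[[1,-0.4,0,0.3,0,0,0],[1,-0.3,0,0,0,0,0],[1,-0.3,0,0,0,0,0],[1,-0.3,0,0,0,0,0],[1,0,0,0,0,0,0]]'; python3 -m crank '[[1,-0.4,0,0,0,0,0],[1,0,0,0,0,0,0]]'
```

```text
time: 5.55
eef_pos: [0.4861, 0.1417, 0.0898]
tcp_rot: [0.676, 0.737, 0.001, -0.001]
contact_force: [0.3, 5.7, -0.7]
opening: 0.001
time: 5.75
eef_pos: [0.4865, 0.138, 0.0898]
tcp_rot: [0.676, 0.737, 0.001, -0.001]
contact_force: [-0.3, 6.7, -1.1]
opening: -0.002
```

```bash
python3 -m crank '[[1,-0.3,0,0,0,0,0],[1,-0.3,0,0,0,0,0],[1,-0.3,0,0,0,0,0],[1,-0.3,0,0,0,0,0],[1,0,0,0,0,0,0]]'; python3 -m crank '[[1,-0.3,0,0,0,0,0],[1,0,0,0,0,0,0]]'
python3 - <<'E'
from h import *
st();w=cam("wrist","w5")
E
```

```text
time: 6.25
eef_pos: [0.4876, 0.1261, 0.0898]
tcp_rot: [0.676, 0.737, 0.001, -0.001]
contact_force: [-0.4, 6.4, -0.4]
opening: 0.0
time: 6.45
eef_pos: [0.4878, 0.1232, 0.0898]
tcp_rot: [0.676, 0.737, 0.001, -0.001]
contact_force: [0.0, 7.0, 0.1]
opening: -0.003
t 6.45 p [0.4878 0.1232 0.0898] yaw 95.0 tilt [-0.    0.24] F [0.05 6.97 0.1 ] T [ 1.13 -0.03  0.01] op -0.003 q6 -0.05
```

View pics/w5.png

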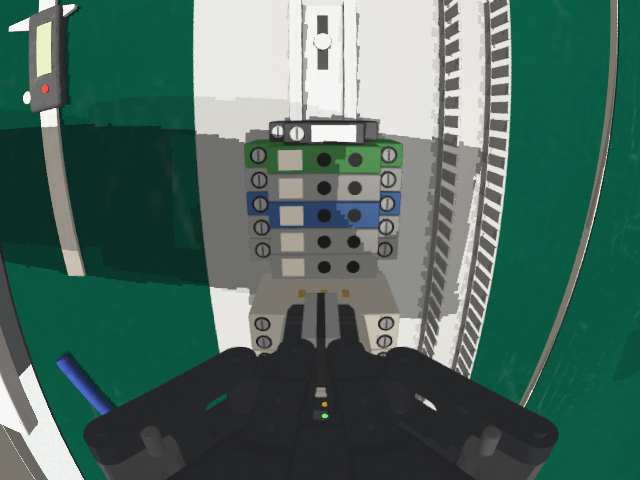

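```bash
python3 -m crank '[[1,-0.15,0,0,0,0,0],[1,-0.15,0,0,0,0,0],[1,0,0,0,0,0,0]]'; python3 -m crank '[[1,-0.12,0,0,0,0,0],[1,0,0,0,0,0,0]]'
```

```text
time: 6.8
eef_pos: [0.4881, 0.1204, 0.0898]
tcp_rot: [0.676, 0.737, 0.002, -0.001]
contact_force: [0.7, 6.8, -0.2]
opening: -0.001
time: 7.0
eef_pos: [0.4882, 0.1192, 0.0898]
tcp_rot: [0.676, 0.737, 0.002, -0.002]
contact_force: [-0.4, 7.6, -0.2]
opening: 0.001
```

```bash
python3 -m crank '[[1,-0.1,0,0,0,0,0],[1,0,0,0,0,0,0]]'
```

```text
time: 7.2
eef_pos: [0.4882, 0.1183, 0.0898]
tcp_rot: [0.676, 0.737, 0.002, -0.002]
contact_force: [0.2, 6.3, -0.7]
opening: 0.0
```

```bash
python3 -m crank '[[1,-0.08,0,0,0,0,0],[1,0,0,0,0,0,0]]'
```

```text
time: 7.4
eef_pos: [0.4883, 0.1175, 0.0898]
tcp_rot: [0.676, 0.737, 0.002, -0.002]
contact_force: [-0.5, 8.2, -1.2]
opening: 0.002
```

```bash
python3 -m crank '[[1,-0.07,0,0,0,0,0],[1,0,0,0,0,0,0]]'
```

```text
time: 7.6
eef_pos: [0.4884, 0.1175, 0.0898]
tcp_rot: [0.676, 0.737, 0.002, -0.002]
contact_force: [-0.8, 10.7, 0.1]
opening: -0.001
```

```bash
python3 -m crank '[[-1,0.5,0,0,0,0,0],[-1,0.3,0,-3,0,0,0],[-1,-1,0,-5,0,0,0],[-1,-4,0,-5,0,0,0],[-1,-3,0,-2,0,0,0]]'; python3 -m crank '[[-1,0,0,0,0,0,0],[-1,0,0,0,0,0,0]]'
python3 - <<'E'
from h import *
st();w=cam("wrist","w6");np.save("w6.npy",w,allow_pickle=True)
c=w["color"][:,:,::-1]; cv2.imwrite("pics/w6z.png",cv2.resize(c[60:260,240:400],None,fx=4,fy=3)[:600])
E
```

```text
time: 8.1
eef_pos: [0.4959, 0.0514, 0.2325]
tcp_rot: [0.674, 0.738, 0.002, 0.003]
contact_force: [0.4, -1.0, 0.4]
opening: 0.846
time: 8.3
eef_pos: [0.4942, 0.0518, 0.228]
tcp_rot: [0.676, 0.737, 0.0, 0.0]
contact_force: [0.9, -0.4, -0.1]
opening: 1.003
t 8.3 p [0.4942 0.0518 0.228 ] yaw 94.99 tilt [ 0.03 -0.  ] F [ 0.87 -0.44 -0.08] T [ 0.01  0.02 -0.04] op 1.003 q6 -0.19
```

View pics/w6.png

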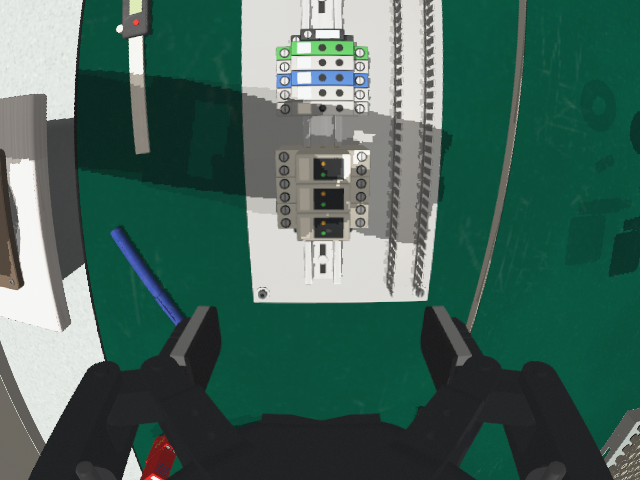

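Run:
```python
from h import *
plan([0.442,-0.322,0.22],120,9)
```

```text
[-1,-4.09,-0.94,0.07,-0.01,-0.01,-2.77],[-1,-4.04,-1.13,0.08,-0.01,-0.01,-2.77],[-1,-3.98,-1.33,0.08,-0.01,-0.01,-2.77],[-1,-3.91,-1.52,0.08,-0.01,-0.01,-2.77],[-1,-3.84,-1.71,0.08,-0.01,-0.01,-2.77]
[-1,-3.75,-1.89,0.08,-0.01,-0.01,-2.77],[-1,-3.65,-2.07,0.08,-0.01,-0.01,-2.77],[-1,-3.55,-2.24,0.08,-0.01,-0.01,-2.77],[-1,-3.44,-2.41,0.08,-0.01,-0.01,-2.77],
```

```bash
python3 -m crank '[[-1,-4.1,-0.95,0.1,0,0,-2.8],[-1,-4.0,-1.1,0.1,0,0,-2.8],[-1,-4,-1.3,0.1,0,0,-2.8],[-1,-3.9,-1.5,0.1,0,0,-2.8],[-1,-3.8,-1.7,0.1,0,0,-2.8]]'; python3 -m crank '[[-1,-3.8,-1.9,0.1,0,0,-2.8],[-1,-3.7,-2.1,0,0,0,-2.8],[-1,-3.5,-2.2,0,0,0,-2.8],[-1,-3.4,-2.4,0,0,0,-2.8],[-1,0,0,0,0,0,0]]';python3 -m crank '[[-1,0,0,0,0,0,0]]'
python3 - <<'E'
from h import *
st();w=cam("wrist","w7");np.save("w7.npy",w,allow_pickle=True)
for d in place_of("relay","wrist"): print(d["p"],d["location"],unp(w,d["location"],0))
E
```

```text
time: 8.85
eef_pos: [0.4653, -0.1549, 0.2206]
tcp_rot: [0.579, 0.816, -0.0, -0.002]
contact_force: [0.4, 0.6, 0.3]
opening: 1.0
time: 9.35
eef_pos: [0.4433, -0.3241, 0.2197]
tcp_rot: [0.499, 0.867, -0.0, -0.002]
contact_force: [0.4, -0.5, -0.0]
opening: 1.004
time: 9.45
eef_pos: [0.4438, -0.3205, 0.2196]
tcp_rot: [0.498, 0.867, 0.001, -0.002]
contact_force: [-0.4, 0.1, 0.9]
opening: 1.003
t 9.45 p [ 0.4438 -0.3205  0.2196] yaw 120.22 tilt [-0.16  0.21] F [-0.4   0.08  0.87] T [ 0.03  0.02 -0.03] op 1.003 q6 -1.34
0.9 [318.3, 149.8] [ 0.41569081 -0.27699921  0.        ]
0.66 [263.9, 258.1] [ 0.42225362 -0.39769233  0.        ]
0.65 [250.8, 389.3] [ 4.85889495e-01 -5.64600055e-01 -5.55111512e-17]
0.64 [194.8, 128.8] [ 0.30221743 -0.31587509  0.        ]
```

View pics/w7.png

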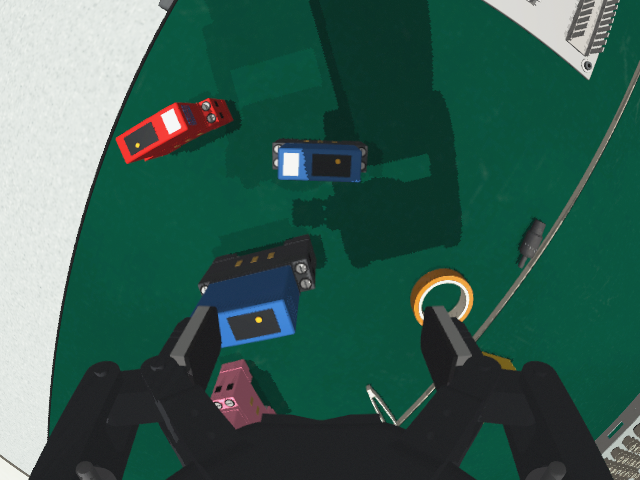

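Run:
```python
from h import *
a=cv2.imread('pics/w7.png');cv2.imwrite('pics/w7z.png',cv2.resize(a[130:190,260:380],None,fx=6,fy=6,interpolation=cv2.INTER_NEAREST))
```

```text
(no output)
```

View pics/w7z.png

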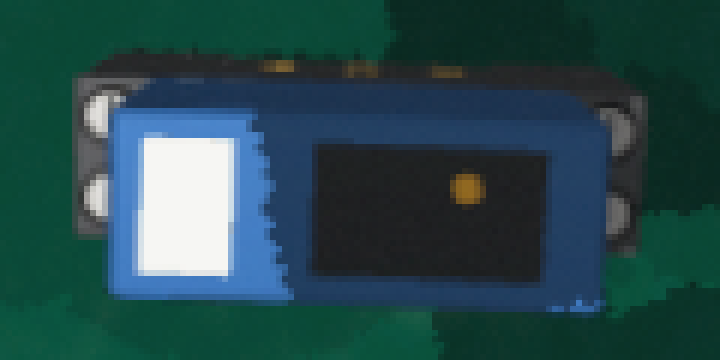

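Run:
```python
from h import *
w=np.load("w7.npy",allow_pickle=True).item()
c=np.array([unp(w,(260+u/6,130+v/6),.099)[:2] for u,v in [(112,112),(608,125),(605,310),(110,298)]])
print(c.round(4),c.mean(0))
for i,j in((0,1),(3,2)): d=c[j]-c[i];print(np.hypot(*d),np.degrees(np.arctan2(d[1],d[0])))
for i,j in((0,3),(1,2)): d=c[j]-c[i];print(np.hypot(*d),np.degrees(np.arctan2(d[1],d[0])))
t=cam("top");s=cam("scene")
import pickle
p=[*c.mean(0),.099]
for r in(t,s):
    q=proj(r,p);print(q)
cv2.imwrite("pics/t7.png",cv2.resize(t["color"][220:300,350:430,::-1],None,fx=6,fy=6,interpolation=cv2.INTER_NEAREST))
q=proj(s,p).astype(int);cv2.imwrite("pics/s7.png",cv2.resize(s["color"][250:310,240:320,::-1],None,fx=6,fy=6,interpolation=cv2.INTER_NEAREST))
```

```text
[[ 0.3884 -0.2814]
 [ 0.4365 -0.255 ]
 [ 0.4472 -0.2731]
 [ 0.3984 -0.2998]] [ 0.41763328 -0.27732401]
0.05480880071946171 28.68964890449675
0.05559842615838759 28.79066269701867
0.02101540930432776 -61.63138972928398
0.020927843137079117 -59.47083307412615
[393.3387153  256.18673579]
[275.11096313 268.67746762]
```

View pics/t7.png

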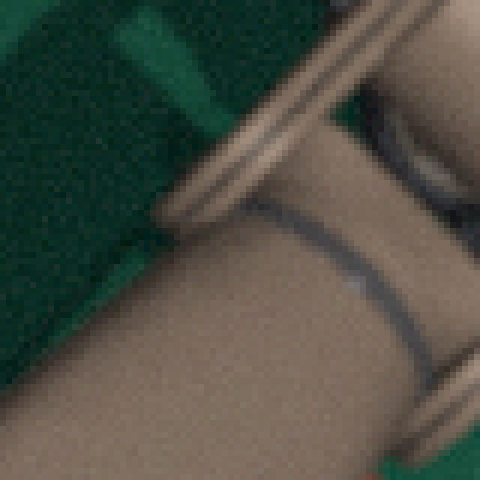

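View pics/s7.png

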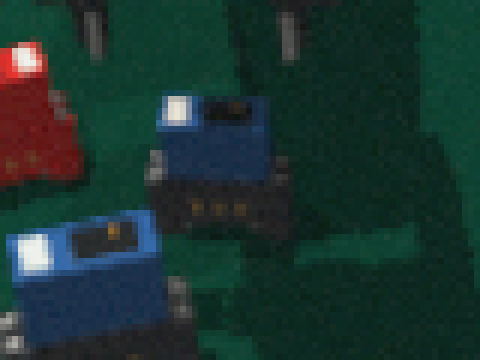

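Run:
```python
from h import *
plan([0.4176,-0.2773,0.15],118.8,3,g=-.7)
```

```text
[-0.7,1.67,-0.06,2.38,-0.00,-0.03,0.53],[-0.7,1.67,-0.07,2.37,-0.00,-0.03,0.53],[-0.7,1.67,-0.09,2.37,-0.00,-0.03,0.53],
```

```bash
python3 -m crank '[[-0.7,1.67,-0.07,2.4,0,0,0.5],[-0.7,1.67,-0.07,2.4,0,0,0.5],[-0.7,1.67,-0.07,2.35,0,0,0.5],[-0.7,0,0,0,0,0,0],[-0.7,0,0,0,0,0,0]]'
python3 - <<'E'
from h import *
st();w=cam("wrist","w8")
c,s=np.cos(np.radians(28.8)),np.sin(np.radians(28.8))
im=w["color"][:,:,::-1].copy()
for a in(-.028,.028):
  for b in(-.011,.011):
    q=proj(w,[.4176+a*c-b*s,-.2773+a*s+b*c,.099]);cv2.circle(im,tuple(int(round(x)) for x in q),2,(0,0,255),-1)
cv2.imwrite("pics/w8.png",im)
plan([0.4176,-0.2773,0.078],118.8,3,g=-.7)
E
```

```text
time: 10.15
eef_pos: [0.418, -0.2785, 0.1508]
tcp_rot: [0.508, 0.861, -0.0, 0.0]
contact_force: [0.5, -0.5, 1.1]
opening: 0.853
t 10.15 p [ 0.418  -0.2785  0.1508] yaw 118.88 tilt [ 0.02 -0.02] F [ 0.47 -0.51  1.13] T [-0.01  0.02  0.01] op 0.853 q6 -1.29
[-0.7,0.09,0.00,2.46,0.01,0.05,0.02],[-0.7,0.09,0.00,2.46,0.01,0.05,0.02],[-0.7,0.08,0.00,2.46,0.01,0.05,0.02],
```

View pics/w8.png

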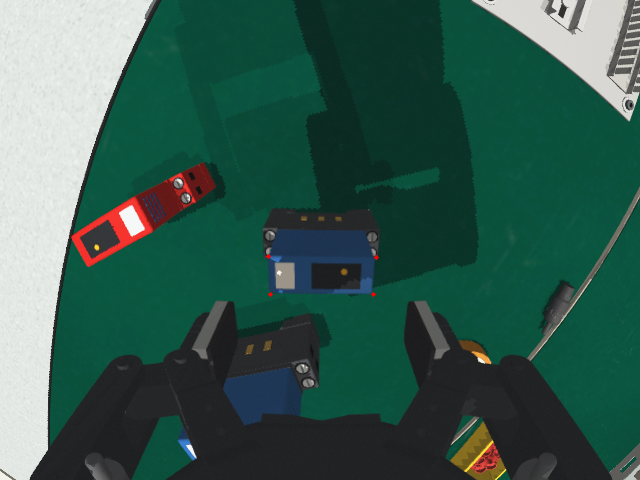

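```bash
python3 -m crank '[[-0.7,0.1,0,2,0,0,0],[-0.7,0,0,2,0,0,0],[-0.7,0,0,2,0,0,0],[-0.7,0,0,1.2,0,0,0],[-0.7,0,0,0,0,0,0]]'; python3 -m crank '[[-0.7,0,0,0,0,0,0]]'
python3 - <<'E'
from h import *
st();w=cam("wrist","w9")
E
```

```text
time: 10.7
eef_pos: [0.4171, -0.2783, 0.0779]
tcp_rot: [0.509, 0.861, 0.0, -0.001]
contact_force: [0.2, -0.9, 0.4]
opening: 0.848
time: 10.8
eef_pos: [0.4179, -0.279, 0.0795]
tcp_rot: [0.509, 0.861, -0.0, 0.001]
contact_force: [0.9, 0.4, 1.3]
opening: 0.853
t 10.8 p [ 0.4179 -0.279   0.0795] yaw 118.78 tilt [ 0.07 -0.08] F [0.89 0.39 1.25] T [-0.    0.05  0.04] op 0.853 q6 -1.29
```

View pics/w9.png

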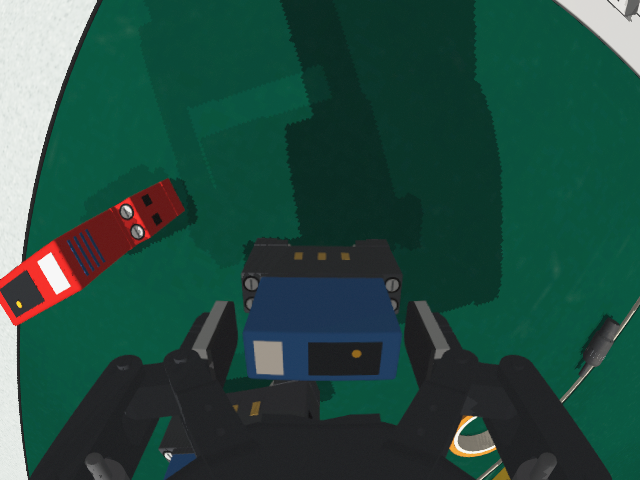

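```bash
python3 -m crank '[[-0.7,0.12,0,0.1,0,0,0],[1,0,0,0,0,0,0],[1,0,0,0,0,0,0],[1,0,0,0,0,0,0],[1,0,0,0,0,0,0]]' 70; python3 -m crank '[[1,0,0,0,0,0,0],[1,0,0,0,0,0,0]]'
python3 - <<'E'
from h import *
st();w=cam("wrist","w10")
E
```

```text
time: 11.35
eef_pos: [0.4171, -0.2776, 0.0784]
tcp_rot: [0.509, 0.861, -0.0, 0.001]
contact_force: [0.9, 0.9, 4.7]
opening: 0.646
time: 11.55
eef_pos: [0.4171, -0.2776, 0.0784]
tcp_rot: [0.509, 0.861, -0.0, 0.001]
contact_force: [0.5, 1.5, 5.6]
opening: 0.645
t 11.55 p [ 0.4171 -0.2776  0.0784] yaw 118.79 tilt [ 0.07 -0.07] F [0.53 1.54 5.6 ] T [ 0.07  0.16 -0.01] op 0.645 q6 -1.29
```

View pics/w10.png

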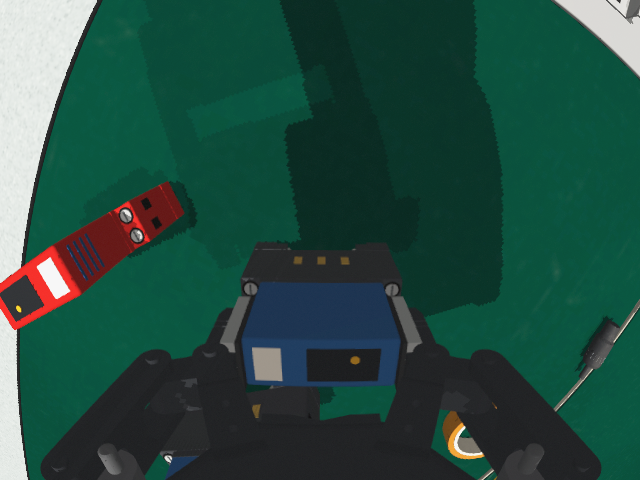

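```bash
python3 -m crank '[[1,0,0,-1,0,0,0],[1,0,0,-3,0,0,0],[1,0,0,-4,0,0,0],[1,0,0,-4,0,0,0],[1,0,0,0,0,0,0]]'
python3 - <<'E'
from h import *
st()
plan([0.4887,0.04,0.20],95.2,9,g=1)
a=cv2.imread("pics/w6.png");cv2.imwrite('pics/w6y.png',cv2.resize(a[80:300,260:390],None,fx=4.5,fy=2.7,interpolation=cv2.INTER_CUBIC))
E
```

```text
time: 12.1
eef_pos: [0.4187, -0.2794, 0.2038]
tcp_rot: [0.509, 0.861, -0.002, 0.006]
contact_force: [0.3, -0.9, -1.0]
opening: 0.645
t 12.1 p [ 0.4187 -0.2794  0.2038] yaw 118.79 tilt [ 0.47 -0.48] F [ 0.34 -0.95 -0.99] T [-0.06 -0.05 -0.01] op 0.645 q6 -1.29
[1,2.74,2.39,0.02,0.03,0.07,2.62],[1,2.84,2.26,0.02,0.03,0.07,2.62],[1,2.94,2.13,0.02,0.03,0.07,2.62],[1,3.04,1.99,0.02,0.03,0.07,2.62],[1,3.13,1.85,0.03,0.03,0.07,2.62]
[1,3.21,1.71,0.03,0.03,0.07,2.62],[1,3.28,1.56,0.03,0.03,0.07,2.62],[1,3.35,1.41,0.04,0.03,0.07,2.62],[1,3.41,1.25,0.04,0.03,0.07,2.62],
```

View pics/w6y.png

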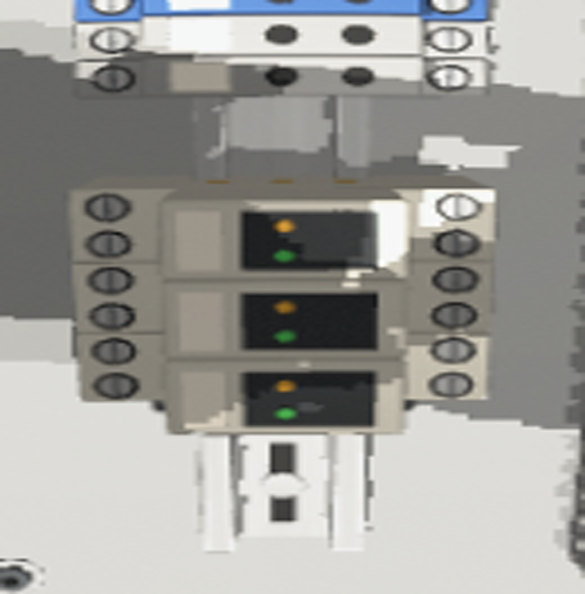

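```bash
python3 -m crank '[[1,2.75,2.4,0,0,0,2.6],[1,2.85,2.25,0,0,0,2.6],[1,2.95,2.1,0,0,0,2.6],[1,3.05,2,0,0,0,2.6],[1,3.1,1.85,0,0,0,2.6]]';python3 -m crank '[[1,3.2,1.7,0,0,0,2.6],[1,3.3,1.55,0,0,0,2.6],[1,3.35,1.4,0,0,0,2.6],[1,3.4,1.25,0,0,0,2.6],[1,0,0,0,0,0,0]]'
python3 - <<'E'
from h import *
w=np.load("w6.npy",allow_pickle=True).item()
g=lambda zu,zv,z: unp(w,(260+zu/4.5,80+zv/2.7),z).round(4)
print("block end",g(285,96,.062)); print("nose L edge",g(165,200,.09),g(405,200,.09)); print("nose ends",g(168,430,.09),g(405,430,.09))
print("shoulder",g(70,192,.058),g(494,190,.058),g(82,400,.058),g(488,398,.058))
print("rail near",g(200,548,.019),g(366,548,.019),"slot",g(283,485,.013))
st();w=cam("wrist","w11");np.save("w11.npy",w,allow_pickle=True)
E
```

```text
time: 12.6
eef_pos: [0.4537, -0.0977, 0.1956]
tcp_rot: [0.604, 0.797, -0.0, -0.002]
contact_force: [1.2, 0.0, -2.5]
opening: 0.644
time: 13.1
eef_pos: [0.4843, 0.0459, 0.1956]
tcp_rot: [0.672, 0.741, -0.0, -0.002]
contact_force: [0.2, -0.6, -2.2]
opening: 0.644
block end [0.4887 0.1342 0.062 ]
nose L edge [0.4721 0.1054 0.09  ] [0.5097 0.1087 0.09  ]
nose ends [0.4771 0.0418 0.09  ] [0.5165 0.0452 0.09  ]
shoulder [0.4533 0.103  0.058 ] [0.528  0.1102 0.058 ] [0.4593 0.0389 0.058 ] [0.5345 0.0461 0.058 ]
rail near [ 0.4847 -0.0288  0.019 ] [ 0.5214 -0.0257  0.019 ] slot [ 0.5011 -0.0045  0.013 ]
t 13.1 p [0.4843 0.0459 0.1956] yaw 95.61 tilt [-0.19  0.1 ] F [ 0.16 -0.58 -2.23] T [-0.02 -0.03 -0.03] op 0.644 q6 -0.21
```

View pics/w11.png

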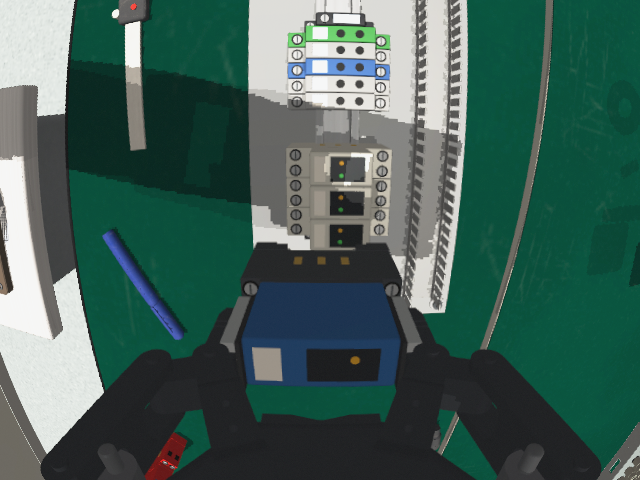

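Run:
```python
from h import *
plan([0.4892,0.1206,0.192],95.25,3,g=1)
```

```text
[1,2.52,0.42,0.12,-0.07,-0.01,0.12],[1,2.52,0.41,0.12,-0.07,-0.01,0.12],[1,2.52,0.41,0.12,-0.07,-0.01,0.12],
```

```bash
python3 -m crank '[[1,2.5,0.4,0,0,0,0.1],[1,2.5,0.4,0,0,0,0.1],[1,2.5,0.4,0,0,0,0.1],[1,0,0,0,0,0,0],[1,0,0,0,0,0,0]]'
python3 - <<'E'
from h import *
st()
plan([0.4892,0.1206,0.192],95.25,1,g=1)
w=cam("wrist","w12")
s=cam("scene");cv2.imwrite("pics/s12.png",cv2.resize(s["color"][150:270,290:450,::-1],None,fx=5,fy=5,interpolation=cv2.INTER_CUBIC))
E
```

```text
time: 13.65
eef_pos: [0.4897, 0.1175, 0.1964]
tcp_rot: [0.675, 0.738, -0.001, -0.0]
contact_force: [-0.3, -0.6, -2.6]
opening: 0.648
t 13.65 p [0.4897 0.1175 0.1964] yaw 95.11 tilt [-0.12 -0.05] F [-0.33 -0.62 -2.65] T [-0.01  0.01  0.06] op 0.648 q6 -0.05
[1,0.32,-0.02,0.44,-0.12,0.04,-0.14],
```

View pics/w12.png

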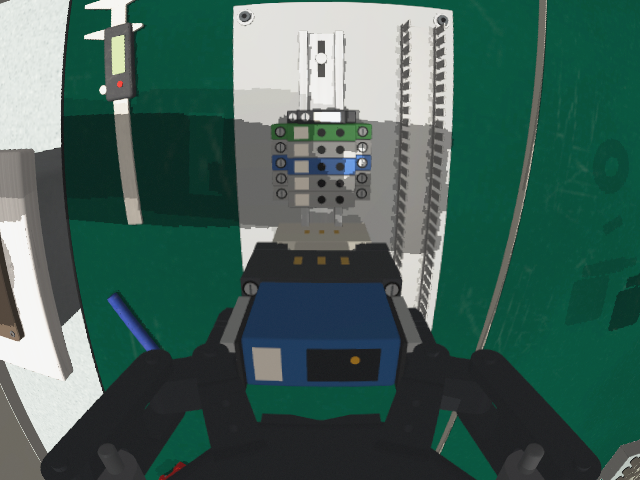

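View pics/s12.png

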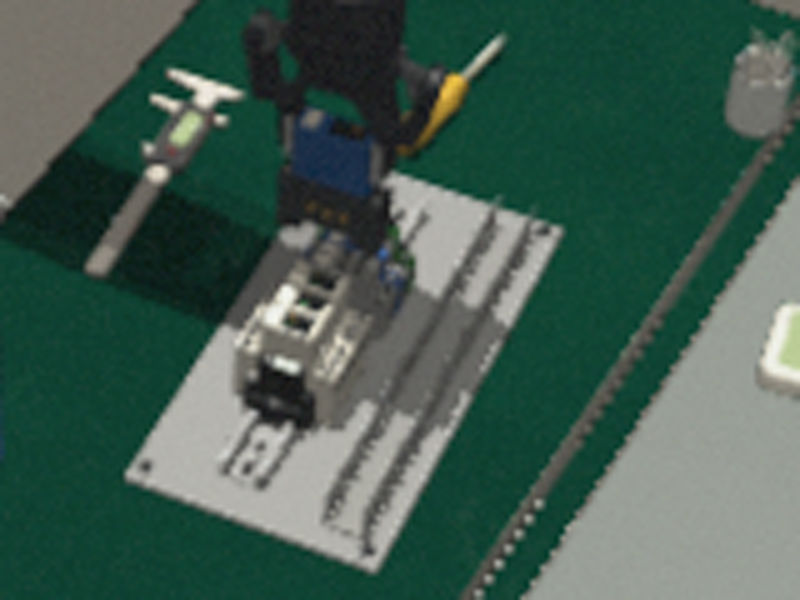

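```bash
python3 -m crank '[[1,0.3,0,1,0,0,-0.1],[1,0,0,0.8,0,0,0],[1,0,0,0,0,0,0],[1,0,0,0,0,0,0]]'
python3 - <<'E'
from h import *
st()
plan([0.4892,0.1206,0.175],95.25,1,g=1)
w=cam("wrist","w13");np.save("w13.npy",w,allow_pickle=True)
c=w["color"][:,:,::-1]; cv2.imwrite("pics/w13z.png",cv2.resize(c[180:300,220:420],None,fx=4,fy=4,interpolation=cv2.INTER_CUBIC))
E
```

```text
time: 14.15
eef_pos: [0.4898, 0.1209, 0.1787]
tcp_rot: [0.675, 0.738, -0.001, -0.0]
contact_force: [-0.3, 0.3, -2.5]
opening: 0.645
t 14.15 p [0.4898 0.1209 0.1787] yaw 95.16 tilt [-0.08 -0.01] F [-0.26  0.33 -2.46] T [-0.02  0.01 -0.01] op 0.645 q6 -0.05
[1,-0.03,-0.06,0.37,-0.08,-0.00,-0.09],
```

View pics/w13z.png

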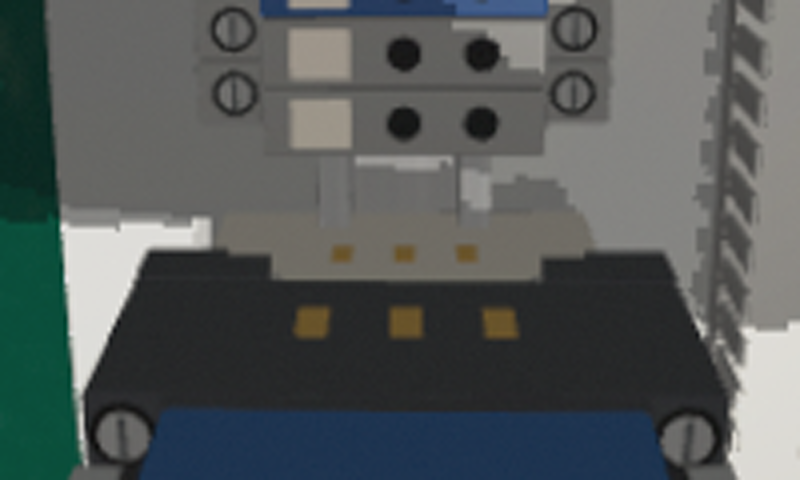

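```bash
python3 -m crank '[[1,0,-0.04,0.8,0,0,0],[1,0,0,0.8,0,0,0],[1,0,0,0.8,0,0,0],[1,0,0,0,0,0,0]]'; python3 -m crank '[[1,0,0,0.8,0,0,0],[1,0,0,0.8,0,0,0],[1,0,0,0,0,0,0]]'
python3 - <<'E'
from h import *
st()
w=cam("wrist","w14")
plan([0.4892,0.1206,0.105],95.25,1,g=1)
E
```

```text
time: 14.6
eef_pos: [0.4885, 0.1211, 0.1534]
tcp_rot: [0.674, 0.738, -0.001, -0.001]
contact_force: [-0.2, 0.3, -2.4]
opening: 0.645
time: 14.9
eef_pos: [0.4887, 0.1211, 0.1378]
tcp_rot: [0.674, 0.738, -0.001, -0.001]
contact_force: [0.4, -0.0, -2.1]
opening: 0.645
t 14.9 p [0.4887 0.1211 0.1378] yaw 95.18 tilt [-0.17 -0.01] F [ 0.41 -0.04 -2.12] T [ 0.02 -0.04  0.02] op 0.645 q6 -0.05
[1,-0.05,0.01,3.35,-0.11,-0.01,-0.07],
```

View pics/w14.png

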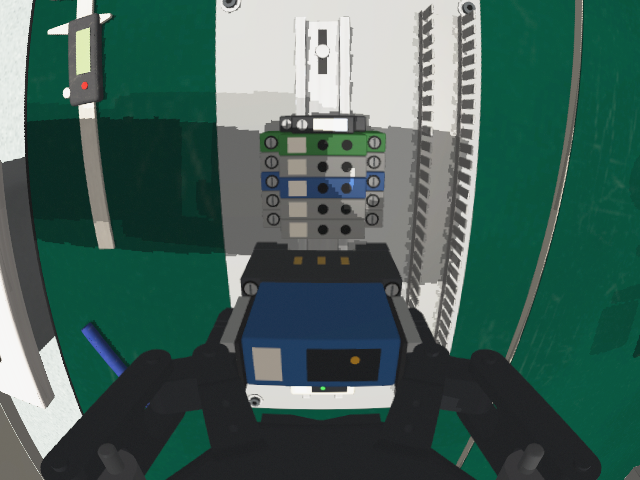

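```bash
python3 -m crank '[[1,0,0,0.8,0,0,0],[1,0,0,0.8,0,0,0],[1,0,0,0.8,0,0,0],[1,0,0,0,0,0,0]]'; python3 -m crank '[[1,0,0,0.8,0,0,0],[1,0,0,0.4,0,0,0],[1,0,0,0,0,0,0]]'
python3 - <<'E'
from h import *
st()
E
```

```text
time: 15.35
eef_pos: [0.4885, 0.1211, 0.1136]
tcp_rot: [0.674, 0.738, -0.001, -0.001]
contact_force: [0.4, -0.0, -1.9]
opening: 0.647
time: 15.65
eef_pos: [0.4892, 0.1211, 0.1025]
tcp_rot: [0.674, 0.738, -0.001, -0.001]
contact_force: [-0.7, -0.9, -2.5]
opening: 0.65
t 15.65 p [0.4892 0.1211 0.1025] yaw 95.18 tilt [-0.1 -0. ] F [-0.66 -0.86 -2.45] T [-0.   -0.04 -0.02] op 0.65 q6 -0.05
```

```bash
python3 -m crank '[[1,0,0,0.5,0,0,0],[1,0,0,0.4,0,0,0],[1,0,0,0,0,0,0]]'; python3 -m crank '[[1,0,0,0.3,0,0,0],[1,0,0,0,0,0,0]]';python3 -m crank '[[1,0,0,0.2,0,0,0],[1,0,0,0,0,0,0]]'
python3 - <<'E'
from h import *
st()
E
```

```text
time: 15.95
eef_pos: [0.4892, 0.1211, 0.0937]
tcp_rot: [0.674, 0.738, -0.0, -0.0]
contact_force: [-0.2, -0.1, -1.5]
opening: 0.647
time: 16.15
eef_pos: [0.4896, 0.1211, 0.0914]
tcp_rot: [0.674, 0.738, -0.0, -0.0]
contact_force: [-1.4, 0.3, -0.8]
opening: 0.646
time: 16.35
eef_pos: [0.4901, 0.1212, 0.09]
tcp_rot: [0.674, 0.738, 0.0, 0.0]
contact_force: [-3.0, 0.8, 4.0]
opening: 0.65
t 16.35 p [0.4901 0.1212 0.09  ] yaw 95.19 tilt [0.03 0.  ] F [-2.96  0.81  4.02] T [-0.06  0.55  0.01] op 0.65 q6 -0.05
```

```bash
python3 -m crank '[[1,0,-0.06,0.15,0,0,0],[1,0,0,0,0,0,0]]'; python3 -m crank '[[1,0,0,0.2,0,0,0],[1,0,0,0,0,0,0]]'
python3 - <<'E'
from h import *
st()
E
```

```text
time: 16.55
eef_pos: [0.4901, 0.1212, 0.0892]
tcp_rot: [0.674, 0.738, 0.001, 0.001]
contact_force: [-2.3, 0.8, 6.1]
opening: 0.649
time: 16.75
eef_pos: [0.4897, 0.1211, 0.0862]
tcp_rot: [0.674, 0.738, 0.001, 0.001]
contact_force: [8.7, 0.9, -22.0]
opening: 0.645
t 16.75 p [0.4897 0.1211 0.0862] yaw 95.18 tilt [0.12 0.01] F [  8.69   0.87 -21.98] T [ 0.19 -1.16  0.03] op 0.645 q6 -0.05
```

```bash
python3 -m crank '[[1,0,0.04,0.08,0,0,0],[1,0,0,0,0,0,0]]'
python3 - <<'E'
from h import *
st()
E
```

```text
time: 16.95
eef_pos: [0.4896, 0.1212, 0.0854]
tcp_rot: [0.674, 0.738, -0.0, -0.0]
contact_force: [-1.7, 0.7, 4.4]
opening: 0.639
t 16.95 p [0.4896 0.1212 0.0854] yaw 95.18 tilt [-0.02  0.  ] F [-1.67  0.7   4.39] T [-0.08  0.53  0.08] op 0.639 q6 -0.05
```

```bash
python3 -m crank '[[1,0,0,0.06,0,0,0],[1,0,0,0,0,0,0]]'
python3 - <<'E'
from h import *
st();w=cam("wrist","w15")
E
```

```text
time: 17.15
eef_pos: [0.4896, 0.1211, 0.0853]
tcp_rot: [0.674, 0.738, -0.0, -0.0]
contact_force: [-3.2, 0.4, 7.3]
opening: 0.64
t 17.15 p [0.4896 0.1211 0.0853] yaw 95.18 tilt [-0.04 -0.  ] F [-3.19  0.38  7.32] T [-0.08  0.79 -0.07] op 0.64 q6 -0.05
```

View pics/w15.png

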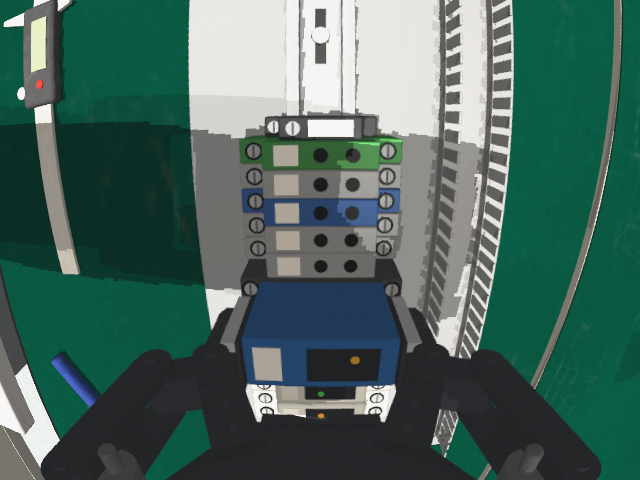

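```bash
python3 -m crank '[[1,0,0,0.15,0,0,0],[1,0,0,0,0,0,0]]'
python3 - <<'E'
from h import *
st()
E
```

```text
time: 17.4
eef_pos: [0.4898, 0.1212, 0.0853]
tcp_rot: [0.674, 0.738, -0.001, -0.001]
contact_force: [-7.5, -1.0, 15.2]
opening: 0.648
t 17.4 p [0.4898 0.1212 0.0853] yaw 95.2 tilt [-0.11 -0.01] F [-7.49 -1.   15.21] T [-0.18  1.6  -0.1 ] op 0.648 q6 -0.05
```

```bash
python3 -m crank '[[1,0,0,-0.2,0,0,0],[-0.7,0,0,0,0,0,0],[-0.7,0,0,0,0,0,0],[-0.7,0,0,0,0,0,0],[-0.7,0,0,0,0,0,0]]'
python3 - <<'E'
from h import *
st()
E
python3 -m crank '[[-0.7,0,0,-3,0,0,0],[-0.7,0,0,-4,0,0,0],[-0.7,-2,0,-4,0,0,0],[-0.7,-4,0,-3,0,0,0],[1,-4,0,0,0,0,0]]'; python3 -m crank '[[1,0,0,0,0,0,0],[1,0,0,0,0,0,0]]'
python3 - <<'E'
from h import *
st();w=cam("wrist","w16");np.save("w16.npy",w,allow_pickle=True)
E
```

```text
time: 17.9
eef_pos: [0.4895, 0.1211, 0.0847]
tcp_rot: [0.674, 0.738, -0.0, -0.0]
contact_force: [0.3, -0.5, -0.1]
opening: 0.849
t 17.9 p [0.4895 0.1211 0.0847] yaw 95.18 tilt [-0.  0.] F [ 0.3  -0.51 -0.06] T [ 0.03 -0.03 -0.01] op 0.849 q6 -0.05
time: 18.4
eef_pos: [0.5016, 0.0205, 0.2311]
tcp_rot: [0.674, 0.739, 0.003, 0.005]
contact_force: [1.1, 0.1, -0.3]
opening: 0.696
time: 18.6
eef_pos: [0.4984, 0.021, 0.2247]
tcp_rot: [0.675, 0.738, 0.0, -0.0]
contact_force: [0.3, 0.4, -0.2]
opening: 0.346
t 18.6 p [0.4984 0.021  0.2247] yaw 95.06 tilt [-0.03  0.03] F [ 0.26  0.37 -0.17] T [-0.02 -0.    0.02] op 0.346 q6 -0.25
```

View pics/w16.png

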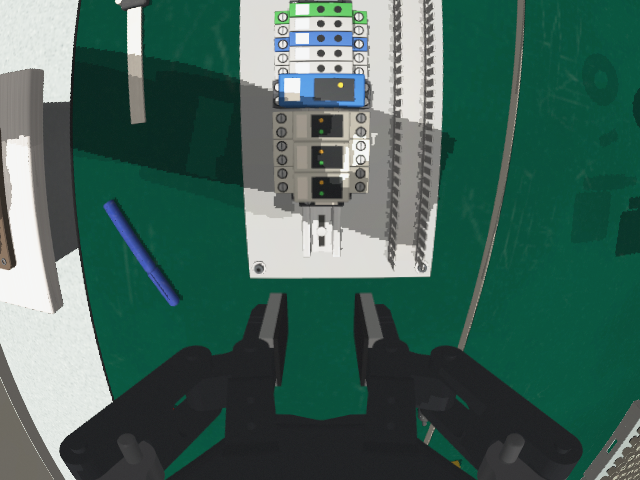

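Run:
```python
from h import *
plan([0.4997,0.0125,0.11],95.25,4,g=1)
```

```text
[1,-0.24,0.02,2.86,-0.02,-0.01,-0.03],[1,-0.24,0.02,2.86,-0.02,-0.01,-0.03],[1,-0.23,0.02,2.86,-0.02,-0.01,-0.03],[1,-0.23,0.02,2.86,-0.02,-0.01,-0.03],
```

```bash
python3 -m crank '[[1,-0.24,0.02,2.85,0,0,-0.05],[1,-0.24,0.02,2.85,0,0,-0.05],[1,-0.24,0.02,2.85,0,0,-0.05],[1,-0.24,0.02,2.85,0,0,0],[1,0,0,0,0,0,0]]' 40; python3 -m crank '[[1,0,0,0,0,0,0]]'
python3 - <<'E'
from h import *
st();w=cam("wrist","w17");np.save("w17.npy",w,allow_pickle=True)
s=cam("scene");cv2.imwrite("pics/s17.png",cv2.resize(s["color"][150:270,290:450,::-1],None,fx=5,fy=5,interpolation=cv2.INTER_CUBIC))
E
```

```text
time: 19.15
eef_pos: [0.4963, 0.0138, 0.1059]
tcp_rot: [0.673, 0.74, -0.003, -0.005]
contact_force: [-0.8, -0.2, -0.2]
opening: -0.002
time: 19.25
eef_pos: [0.4997, 0.0131, 0.1105]
tcp_rot: [0.673, 0.74, -0.0, -0.001]
contact_force: [0.7, 0.9, 1.0]
opening: 0.002
t 19.25 p [0.4997 0.0131 0.1105] yaw 95.41 tilt [-0.12  0.03] F [0.73 0.91 1.  ] T [-0.01 -0.07 -0.03] op 0.002 q6 -0.27
```

View pics/w17.png

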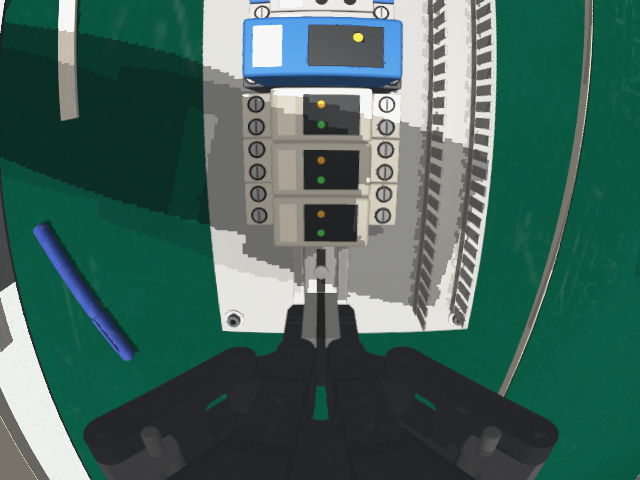

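View pics/s17.png

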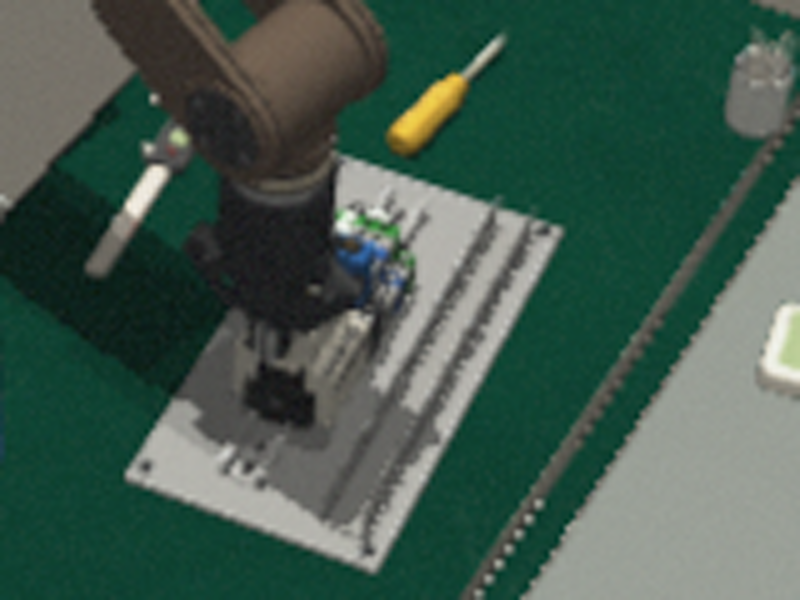

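```bash
python3 -m crank '[[1,0,0,1.2,0,0,0],[1,0,0,1.2,0,0,0],[1,0,0,1.2,0,0,0],[1,0,0,0,0,0,0]]'; python3 -m crank '[[1,0,0,0.7,0,0,0],[1,0,0,0.5,0,0,0],[1,0,0,0,0,0,0]]'
python3 - <<'E'
from h import *
st()
E
```

```text
time: 19.75
eef_pos: [0.4984, 0.0123, 0.0725]
tcp_rot: [0.674, 0.739, -0.001, -0.002]
contact_force: [0.2, 0.0, -0.2]
opening: -0.0
time: 20.05
eef_pos: [0.4998, 0.0121, 0.0622]
tcp_rot: [0.673, 0.739, -0.0, -0.001]
contact_force: [-0.4, 0.2, -0.1]
opening: -0.001
t 20.05 p [0.4998 0.0121 0.0622] yaw 95.33 tilt [-0.08  0.02] F [-0.42  0.2  -0.13] T [0.01 0.01 0.08] op -0.001 q6 -0.27
```

Free so far. Now push to the left (tool +x).

```bash
python3 -m crank '[[1,0.3,0,0,0,0,0],[1,0.2,0,0,0,0,0],[1,0.2,0,0,0,0,0],[1,0.2,0,0,0,0,0],[1,0,0,0,0,0,0]]'; python3 -m crank '[[1,0.2,0,0,0,0,0],[1,0.15,0,0,0,0,0],[1,0,0,0,0,0,0]]'
```

```text
time: 20.55
eef_pos: [0.4997, 0.0206, 0.0633]
tcp_rot: [0.673, 0.74, -0.0, 0.001]
contact_force: [-0.2, -3.9, -0.9]
opening: 0.002
time: 20.85
eef_pos: [0.4995, 0.023, 0.0634]
tcp_rot: [0.673, 0.74, -0.001, 0.001]
contact_force: [-0.1, -7.8, 0.8]
opening: -0.004
```

```bash
python3 -m crank '[[1,0.1,0,0,0,0,0],[1,0.1,0,0,0,0,0],[1,0,0,0,0,0,0]]'; python3 -m crank '[[1,0.1,0,0,0,0,0],[1,0,0,0,0,0,0]]'
```

```text
time: 21.15
eef_pos: [0.4994, 0.0245, 0.0634]
tcp_rot: [0.673, 0.74, -0.001, 0.002]
contact_force: [-1.1, -9.9, -0.1]
opening: 0.001
time: 21.35
eef_pos: [0.4993, 0.0254, 0.0634]
tcp_rot: [0.673, 0.74, -0.001, 0.002]
contact_force: [-0.7, -9.4, 0.0]
opening: -0.0
```

```bash
python3 -m crank '[[1,0.1,0,0,0,0,0],[1,0,0,0,0,0,0]]'; python3 -m crank '[[1,0.1,0,0,0,0,0],[1,0,0,0,0,0,0]]'
```

```text
time: 21.55
eef_pos: [0.4993, 0.0256, 0.0634]
tcp_rot: [0.673, 0.74, -0.002, 0.003]
contact_force: [-0.7, -11.5, -0.2]
opening: -0.0
time: 21.75
eef_pos: [0.4993, 0.0257, 0.0635]
tcp_rot: [0.672, 0.74, -0.003, 0.003]
contact_force: [-0.6, -16.2, -0.7]
opening: 0.004
```

```bash
python3 -m crank '[[1,0.08,0,0,0,0,0],[1,0,0,0,0,0,0],[1,0,0,0,0,0,0],[1,0,0,0,0,0,0]]'
python3 - <<'E'
from h import *
st();w=cam("wrist","w18")
E
```

```text
time: 22.15
eef_pos: [0.4993, 0.0257, 0.0635]
tcp_rot: [0.672, 0.74, -0.003, 0.004]
contact_force: [-0.2, -18.1, -0.8]
opening: 0.0
t 22.15 p [0.4993 0.0257 0.0635] yaw 95.54 tilt [ 0.07 -0.56] F [ -0.23 -18.07  -0.85] T [-3.01  0.18  0.01] op 0.0 q6 -0.24
```

View pics/w18.png

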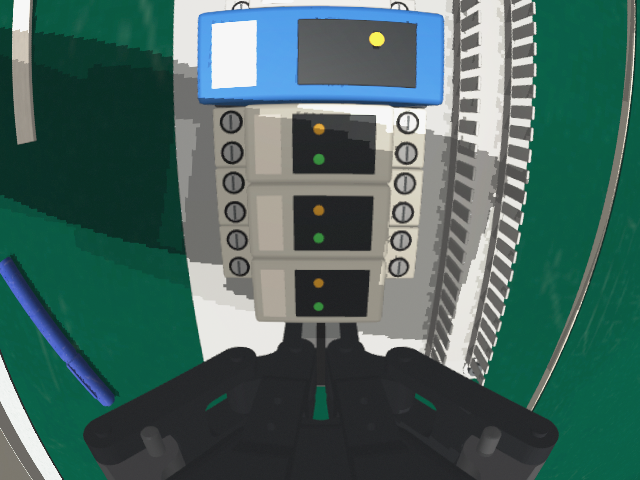

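```bash
python3 -m crank '[[1,0.05,0,0,0,0,0],[1,0,0,0,0,0,0],[1,0,0,0,0,0,0],[1,0,0,0,0,0,0]]'
python3 - <<'E'
from h import *
st()
E
python3 -m crank '[[1,-0.4,0,0,0,0,0],[1,-0.8,0,0,0,0,0],[1,0,0,-4,0,0,0],[1,0,0,-5,0,0,0],[1,-1,0,-5,0,0,0]]';python3 -m crank '[[1,-2,0,-1,0,0,0],[1,0,0,0,0,0,0],[1,0,0,0,0,0,0]]';python3 - <<'E'
from h import *
st();w=cam("wrist","w19");np.save("w19.npy",w,allow_pickle=True)
a=w["color"][:,:,::-1];cv2.imwrite('pics/w19z.png',cv2.resize(a[0:240,230:410],None,fx=4,fy=2.5,interpolation=cv2.INTER_CUBIC))
E
```

```text
time: 22.6
eef_pos: [0.4993, 0.0258, 0.0635]
tcp_rot: [0.672, 0.741, -0.004, 0.004]
contact_force: [-0.8, -20.3, -0.4]
opening: 0.001
t 22.6 p [0.4993 0.0258 0.0635] yaw 95.56 tilt [ 0.07 -0.62] F [ -0.75 -20.3   -0.44] T [-3.22  0.14  0.  ] op 0.001 q6 -0.23
time: 23.1
eef_pos: [0.4996, 0.01, 0.2029]
tcp_rot: [0.673, 0.74, 0.0, -0.001]
contact_force: [0.9, -1.0, 0.4]
opening: -0.001
time: 23.4
eef_pos: [0.5019, -0.0105, 0.2114]
tcp_rot: [0.674, 0.739, 0.0, -0.001]
contact_force: [-0.7, 0.1, -0.5]
opening: -0.002
t 23.4 p [ 0.5019 -0.0105  0.2114] yaw 95.28 tilt [-0.06  0.08] F [-0.66  0.11 -0.52] T [ 0.02 -0.04 -0.06] op -0.002 q6 -0.32
```

View pics/w19z.png

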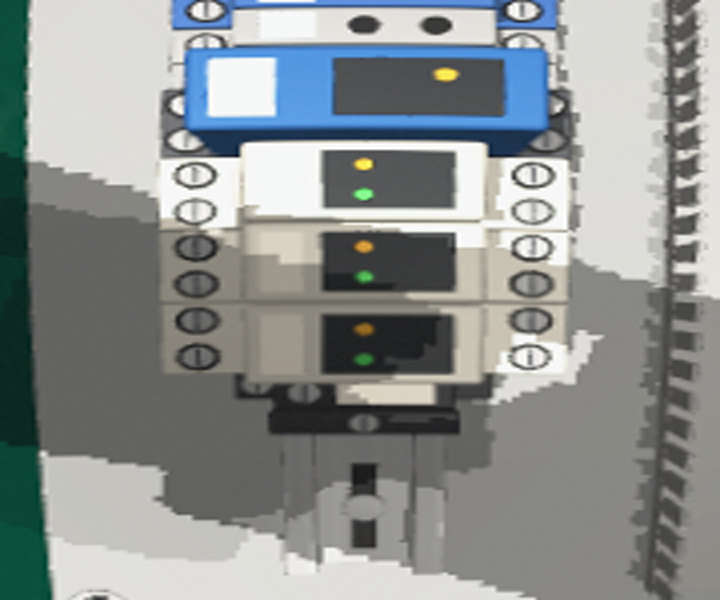

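```bash
python3 -m crank '[[1,4,0,-1,0,0,0],[1,4,0,-1,0,0,0],[1,3,0,0,0,0,0],[1,0,0,0,0,0,0],[1,0,0,0,0,0,0]]';python3 - <<'E'
from h import *
st();w=cam("wrist","w20")
a=w["color"][:,:,::-1];cv2.imwrite('pics/w20z.png',cv2.resize(a[80:300,240:400],None,fx=4,fy=2.7,interpolation=cv2.INTER_CUBIC))
c=np.array([.4886,.1340])-.011*np.array([-.0924,.9957])
import itertools
for d in place_of("relay_seat","wrist")+place_of("rail_mid","wrist"): print(d["p"],d["location"],unp(w,d["location"],.019))
E
```

```text
time: 23.95
eef_pos: [0.491, 0.0995, 0.2301]
tcp_rot: [0.673, 0.74, -0.001, -0.001]
contact_force: [-0.1, -0.6, 0.7]
opening: -0.004
t 23.95 p [0.491  0.0995 0.2301] yaw 95.47 tilt [-0.21 -0.01] F [-0.14 -0.56  0.67] T [-0.06 -0.04  0.04] op -0.004 q6 -0.1
```

View pics/w20z.png

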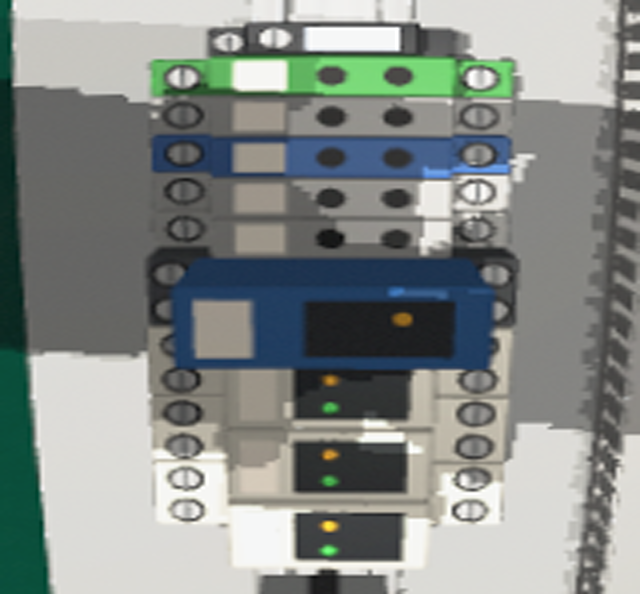

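The relay sits flush against the last terminal block on its left and the first module on its right. The row is closed and the arm is clear, so I'm handing in.

```bash
python3 -c "
from plant import *
print(sign_off())"
```

```text
the job is handed in; nothing more can be done
None
```

The relay is fitted on the rail between the last terminal block and the first tall module, and the row is closed up tight. I handed the job in at about 24 s of the 72 s allowed.

- **Opening the gap:** I slid the tall modules right until the force rose with no more movement, so they were against the rail stop. The force peaked at about 11 N.
- **Seating the relay:** I used the smaller blue relay. The feet snapped in, and it then stayed at its home height (within about 1 mm) under a 15 N press. At the snap the wrist briefly read 22 N downward, because the relay pulled on the gripper before I followed it down.
- **Closing the row:** I pushed from the end bracket until nothing moved further, then held about 18 N and then 20 N.

**Last checks:** The final wrist pictures show no gap on either side of the relay or between the modules and the bracket. The relay sits level and centred on the rail, and the arm is clear. Two things I couldn't confirm:
- The network found neither `relay_seat` nor `rail_mid` in the last picture, so the seated height rests on the arm's position and the force readings.
- I did not re-measure the bystanders at the end; the arm was not taken down to their height near them.

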